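# Load the wax melter

### The job

Pick up the small steel pan by its handle and tip all four wax cakes out of it into the open tank of the blue melter, then stand the empty pan upright again with its whole foot on the round green rubber mat and let go of it. Next swing the melter's lid fully shut, and only then twist the black start knob clockwise to its stop, hold it there for a moment and let it spring back by itself. Leave the other things on the table where they are.

Things in the scene. Friction and masses are not known exactly. Their poses are not given: they have to be found in the camera images.
- pan: open round steel pouring pan holding the cakes, 55 mm tall, diameter 84 mm at the foot flaring to 136 mm at the rim, wall 3 mm, floor 4 mm, 0.28 kg. Origin: centre of the underside, z up. A straight wooden handle points along its -x, roughly to the robot: flat-sided bar 16 mm wide (y), 18 mm tall, from 62 to 165 mm from the axis. Starts upright on the mat
- pan_grip (a point): point on the middle line of the pan's handle, 100 mm from the pan's axis and 40 mm above its underside; axes as the pan's
- cake1: yellow wax cake, a blunt cone 30 mm in diameter and 24 mm tall, 20 g; origin: centre of its flat underside; starts on the floor of the pan
- cake2: red wax cake, a blunt cone 30 mm in diameter and 24 mm tall, 20 g; origin: centre of its flat underside; starts on the floor of the pan
- cake3: blue wax cake, a blunt cone 30 mm in diameter and 24 mm tall, 20 g; origin: centre of its flat underside; starts on the floor of the pan
- cake4: cream wax cake, a blunt cone 30 mm in diameter and 24 mm tall, 20 g; origin: centre of its flat underside; starts on the floor of the pan
- mat: round green rubber mat, 150 mm in diameter, 5 mm thick, fixed on the table left or right of the melter; origin: centre of its underside
- melter: wax melter (cold), fixed: a box 190 mm (its x) by 300 mm (its y). Its +y part is the open metal tank, 190 x 190 mm outside, walls 8 mm, 90 mm tall; its -y part the blue control deck, 110 mm wide, 75 mm tall, with the knob. Origin: centre of the underside of the whole box; x points to the lid's hinge, away from the robot
- tank_floor (a point): centre of the tank's inner floor, 8 mm above the table (the inside is 174 x 174 mm, its rim 82 mm above this point); axes as the melter's
- lid (a joint): angle (rad) of the tank's lid: 0 shut flat on the rim, 1.57 standing straight up, stop at 1.9. It starts standing open. A stiff hinge keeps it where it is left (about 2 to 4 N at the tab to move it). The lid is a steel plate 190 x 190 x 8 mm
- lid_hinge (a point): middle of the lid's hinge line, on the tank's far top edge (90 mm above the table), on the lid's inner face; the hinge line runs along the melter's y. Axes turn with the lid: the lid lies along its -x from the hinge, +z is its outer face (up when shut, away from the robot when open)
- lid_tab (a point): middle of the red pull tab on the lid's free edge, 208 mm from the hinge; the tab is 60 mm wide (y), 8 mm thick and sticks out 33 mm past the lid plate, ending 223 mm from the hinge
- knob (a joint): angle (rad) of the black start knob: 0 at rest, growing clockwise seen from above to its stop at 1.2; a spring (about 0.13 N m at the stop) turns it back to 0 when let go
- knob_grip (a point): on the knob's vertical axis at the height to grip, 103 mm above the table, in the middle of the deck (95 mm from the melter's middle towards its -y, 55 mm from the tank's side). The knob's grip is an upright bar 56 mm long (the point's x), 16 mm wide (y), from 85 to 117 mm above the table; x and y turn with the knob
- jar: bystander: glass paint jar with white cap, 68 mm in diameter, 90 mm tall; origin: centre of its underside
- brush: bystander: brush with wooden handle, 200 mm long, lying; origin: under its middle
- knife: bystander: palette knife with dark handle, 200 mm long, lying; origin: under its middle
- tube_red: bystander: lying paint tube with a red band, 110 mm long, 32 mm tall; origin: under its middle
- tube_green: bystander: lying paint tube with a green band, 110 mm long, 32 mm tall; origin: under its middle
- tin: bystander: yellow-labelled tin, 74 mm in diameter, 100 mm tall, beyond the melter; origin: centre of its underside
Mind the look-alikes: they are no part of the job. Leave any pink or purple look-alike of the pan alone.

How it is judged:
By the outcome, as a careful person would: the job done as asked, in the order asked, and still so for the second after the job is handed in, with the robot touching nothing.
It also fails if it takes over 72 s, if anything falls off the work surface, if the arm or the gripper's body presses on something with over 40 N, if the wrist force passes 120 N, or if a joint passes its speed limit or range.

### The arm

A 6-joint arm with a two-finger parallel gripper is mounted at the origin on the work surface. World frame = base frame: x ahead of the robot, y to its left, z up, the work surface at z = 0. Lengths are in mm, angles in rad, forces in N, time in s.
With the tool pointing down it reaches from about 400 to 925 mm from the base axis. Payload 12.5 kg.
Tool frame: the origin (TCP) lies midway between the tips of the shut fingers; the grasp point (between the pads) lies 19 mm behind it; z points along the fingers, y is the line along which they close (so a half turn about z gives the same grasp; the last joint's range is limited). The gripper opens to 95 mm and grips with 3 to 60 N. Pads are 20 mm wide; open, the fingers measure 119 mm over their backs; the gripper's body (75 mm by 180 mm) begins 59 mm behind the grasp point.
Start: joints at [-1.432, 0.491, 1.559, -0, 1.092, -0.106], TCP at [151.499, -606.381, 189.461] pointing down, gripper open.
Joint ranges: [-3.1, 3.1], [-0.84, 2.19], [0.05, 2.79], [-1.13, 4.28], [0.06, 2.93], [-2.69, 2.69]. Speed limits (rad/s): [2.22, 2.22, 2.79, 3.14, 3.14, 3.14].

### API

Orientations are given as [roll, pitch, yaw] about the fixed x, y, z axes, in that order (R = Rz(yaw) Ry(pitch) Rx(roll)).
In Python, from cell import env gives the robot as it stands.
- The arm moves only by the tool carry_out, never from a script. Its argument "series" is a list of rows, each a list of 4 numbers: the shift along the world's x, y, z normalised to -1 to 1, where 1 is 5 cm, then the turn about the world's z normalised to -1 to 1, where 1 is 6 degrees. In form: [[x, y, z, turn], ...]. A call has exactly 5 rows; each row shifts and turns the commanded pose from where the row before left it; what a row does not reach is not made up. A row lasts 1/10 s, in which the tool goes at most 50 mm and 8.59 degrees, less where a joint would pass 70% of its speed; a pose out of reach is approached as far as the arm can. A call with a number of a shift or a turn outside -1 to 1 is refused whole. A call with a gripper value outside its range is refused whole. "fingers" is the closure, from -1 (fully open) to 1 (shut), set as the call begins (left out, the last holds). The fingers move at their own pace and stop on an object; the grip force is fixed at half the most. Time passes only in rows, so rows that do not move let the fingers close, or fill a call up. It gives the time, the measured TCP pose, the force, the opening and the grip force at its end, in the units of the state.
- env.state(): the state, without advancing time (a new reading comes with each control period).
- env.read_camera(name): name is "side" or "top"; returns the picture (384x512x3 uint8, red, green, blue); there is no depth.
- env.calibration(name): a dict with "K" (3x3 intrinsics, pixels), "dist" ([k1, k2, p1, p2, k3] as OpenCV has them; the pictures are not rectified), "pose" (4x4, takes a point from camera to world coordinates). Camera axes: x right, y down, z forward; pixel columns grow to the right and rows downward; lengths in mm; the calibration is good to about 2 mm. A picture is of the moment at which its call begins. calibration takes no time and is no camera call.
- env.job_done(): hands the job in; it is judged then, once.
Trained networks look in the newest picture that a camera, given by its name, has taken for a name from the list of things; names that differ only in an ending like _2 or _b are one class to them, and where a whole thing is asked for, a point or a joint stands for the part that bears it (a point fixed in the world has none). Each returns a list of dicts, best first, with "conf" (0 to 1); they miss things now and then, are a little off and sometimes report something else, mostly with a low value. They report only what shows in the picture. A call takes as long as a camera call. They do not tell look-alikes from the thing itself.
- env.look_for(camera, label): "position" ([row, column] as shares, 0 to 1, of the picture: columns of its width, rows of its height, amid what is visible of it).
The state is a dict: "t": time; "joints": joint angles; "qvel": joint speeds; "tau": joint torques, N m; "eef_pos": TCP position; "tcp_rot": TCP orientation; "ft_force": force on the tool from outside, world axes, zero at the start; "moment": the same for the moment, N m; "opening": opening from 0.0 (shut) to 1.0 (fully open); "grip_force": force on a finger pad.
Only numpy, scipy, OpenCV 4.12 (cv2) and the standard library are available. Lean on these libraries where they do the work, as an engineer would, in place of code of your own. Each camera call takes 0.05 s, during which the arm holds its last target. There are 200 camera calls.

## Working session

There is one attempt and no reset: what is moved stays moved. The work goes in short steps, Python scripts to look and compute and a tool call to move; the robot and the scene stay as the last step left them, time stands still between calls to the robot, and variables do not carry over. Pictures are saved under pics/ and viewed, at most 10 in all, crops included, and the job is handed in when it is done.

Besides the shell and the picture viewer there is one more tool, called after "Request:" as name([rows], argument=value, ...), one row to a line, values as JSON. carry_out: Moves the arm, as the interface text tells. Its arguments: {"type":"object","properties":{"series":{"type":"array","items":{"type":"array","items":{"type":"number","minimum":-1,"maximum":1}}},"fingers":{"type":"number"}},"required":["series"]}

```bash
mkdir -p pics; ls; cat > h.py <<'E'
import numpy as np, cv2
from cell import env
def shot(n,f):
    im=env.read_camera(n); cv2.imwrite('pics/'+f+'.png',im[:,:,::-1]); return im
def ray(n,rc):
    c=env.calibration(n);P=np.array(c["pose"]);K=np.array(c["K"]);d=np.array(c["dist"])
    p=cv2.undistortPoints(np.array([[[rc[1]*512,rc[0]*384]]],float),K,d)[0,0]
    return P[:3,3],P[:3,:3]@np.array([p[0],p[1],1.])
def atz(n,rc,z):
    o,d=ray(n,rc); return o+d*(z-o[2])/d[2]
def tri(a,b):
    (o1,d1),(o2,d2)=ray('top',a),ray('side',b)
    d1=d1/np.linalg.norm(d1);d2=d2/np.linalg.norm(d2)
    s=np.linalg.lstsq(np.c_[d1,-d2],o2-o1,rcond=None)[0]
    p,q=o1+d1*s[0],o2+d2*s[1]
    return (p+q)/2,np.linalg.norm(p-q)
def proj(n,p):
    c=env.calibration(n);P=np.linalg.inv(np.array(c["pose"]))
    r=cv2.projectPoints(np.array([p],float),cv2.Rodrigues(P[:3,:3])[0],P[:3,3],np.array(c["K"]),np.array(c["dist"]))[0][0,0]
    return r
E
python3 - <<'E'
from h import *
np.set_printoptions(precision=3,suppress=True)
for n in('top','side'):
    shot(n,n+'0')
    print(n,np.array(env.calibration(n)["pose"])[:3])
    for l in['pan','pan_grip','mat','tank_floor','lid_hinge','lid_tab','knob_grip','melter','cake1','cake2','cake3','cake4']:
        print(l,[(np.round(np.array(d['position'])*[384,512],1),round(d['conf'],2)) for d in env.look_for(n,l)[:3]])
print(env.state())
E
```

```text
pics
top [[   0.007   -0.987    0.158  214.045]
 [  -1.      -0.003    0.028 -101.308]
 [  -0.027   -0.158   -0.987 1533.255]]
pan [(array([222.7, 409.7]), 0.68), (array([162.2, 348.4]), 0.62), (array([299.5, 317.9]), 0.55)]
pan_grip [(array([164. , 349.1]), 0.98), (array([220.8, 405.8]), 0.56), (array([299.9, 320.8]), 0.45)]
mat [(array([172.9, 329. ]), 0.83)]
tank_floor [(array([153.3, 224.5]), 0.91), (array([174.5, 146.2]), 0.32)]
lid_hinge [(array([111.5, 215.9]), 0.59)]
lid_tab [(array([167.4, 351.6]), 0.75), (array([115.4, 214.8]), 0.64)]
knob_grip [(array([158.5, 262.6]), 0.5)]
melter [(array([154.8, 223.9]), 0.76), (array([159.7, 347. ]), 0.17)]
cake1 [(array([170.9, 348.8]), 0.63), (array([111.5, 214.4]), 0.51), (array([156.9, 348.3]), 0.46)]
cake2 [(array([170.9, 348.8]), 0.63), (array([111.5, 214.4]), 0.51), (array([156.9, 348.3]), 0.46)]
cake3 [(array([170.9, 348.8]), 0.63), (array([111.5, 214.4]), 0.51), (array([156.9, 348.3]), 0.46)]
cake4 [(array([170.9, 348.8]), 0.63), (array([111.5, 214.4]), 0.51), (array([156.9, 348.3]), 0.46)]
side [[ -0.789  -0.371   0.489 -70.701
[... 324 characters left out ...]
rray([195.9, 183.5]), 0.74)]
lid_hinge [(array([157.1, 160.4]), 0.67)]
lid_tab [(array([156.3, 164.7]), 0.91)]
knob_grip [(array([179.5, 232.8]), 0.49)]
melter [(array([193.6, 186.5]), 0.81), (array([222.2, 274.4]), 0.48)]
cake1 []
cake2 []
cake3 []
cake4 []
{'t': 1.3, 'joints': array([-1.432,  0.491,  1.559, -0.   ,  1.092, -0.106]), 'qvel': array([-0.   ,  0.   ,  0.001,  0.001, -0.   ,  0.001]), 'tau': array([  0.003, -61.246, -25.843,   0.069,   0.045,  -0.   ]), 'eef_pos': array([ 151.49 , -606.371,  189.458]), 'tcp_rot': array([3.142, 0.   , 0.245]), 'ft_force': array([ 0.162, -0.029, -0.948]), 'moment': array([ 0.021, -0.003, -0.04 ]), 'grip_force': 0.0, 'opening': 0.9997729787578251}
```

```bash
python3 -c "
import cv2
a=cv2.imread('pics/top0.png');b=cv2.imread('pics/side0.png')
cv2.imwrite('pics/top_c.png',cv2.resize(a[70:340,110:470],None,fx=2.2,fy=2.2,interpolation=cv2.INTER_CUBIC))
cv2.imwrite('pics/side_c.png',cv2.resize(b[90:300,80:440],None,fx=2.2,fy=2.2,interpolation=cv2.INTER_CUBIC))"
```

```text
(no output)
```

View pics/top_c.png

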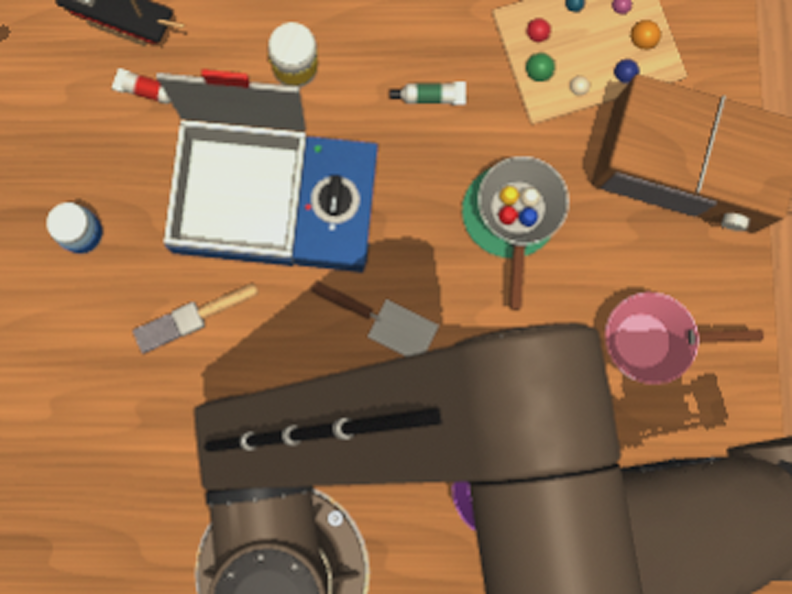

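View pics/side_c.png

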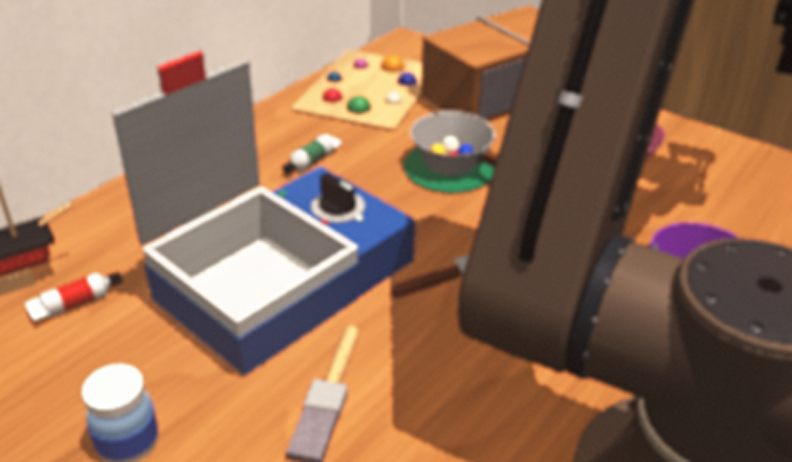

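```bash
cat >> h.py <<'E'
def T(x,y):return ((y/2.2+70.0)/384,(x/2.2+110.0)/512)
def S(x,y):return ((y/2.2+90.0)/384,(x/2.2+80.0)/512)
E
python3 - <<'E'
from h import *
np.set_printoptions(precision=1,suppress=True)
print('rim centre',atz('top',T(522,200),60),tri(T(522,200),S(452,133)))
print('rim L,R,T,B',*[atz('top',T(*p),60) for p in[(477,200),(568,200),(522,157),(522,243)]])
print('handle end/near',atz('top',T(516,307),45),atz('top',T(518,246),45))
print('mat L,B',atz('top',T(462,207),5),atz('top',T(510,257),5))
# melter top corners: tank near-left, near-right ; deck near-right; deck far right
print('tank NL',atz('top',T(167,242),90),tri(T(167,242),S(240,325)))
print('tank NR',atz('top',T(294,257),90),tri(T(294,257),S(353,252)))
print('tank FL',atz('top',T(184,123),90),'FR',atz('top',T(304,134),90),tri(T(304,134),S(262,190)))
print('deck NR',atz('top',T(362,268),75),'deck FR',atz('top',T(377,146),75),tri(T(362,268),S(410,222)))
print('knob',atz('top',T(334,195),117),tri(T(334,195),S(336,183)))
print('tab',tri(T(225,77),S(182,70)))
E
```

```text
rim centre [ 551.5 -358.4   60. ] (array([ 550.8, -360. ,   55.7]), np.float64(3.770276551712373))
rim L,R,T,B [ 551.4 -291.1   60. ] [ 551.5 -427.    60. ] [ 618.1 -360.    60. ] [ 485.7 -356.8   60. ]
handle end/near [ 391.3 -348.2   45. ] [ 483.9 -353.3   45. ]
mat L,B [ 552.8 -274.6    5. ] [ 473.8 -347.4    5. ]
tank NL [480.5 170.4  90. ] (array([481. , 171.5,  76.9]), np.float64(4.56683339431109))
tank NR [458.5 -17.8  90. ] (array([463.7, -15.4,  72.4]), np.float64(5.086881810896921))
tank FL [662.8 150.5  90. ] FR [645.6 -30.6  90. ] (array([646.1, -31.4,  82.3]), np.float64(4.168171743007752))
deck NR [ 444.8 -117.9   75. ] deck FR [ 631.2 -140.3   75. ] (array([ 448.3, -116.6,   67.7]), np.float64(5.399558907986853))
knob [545.6 -76.6 117. ] (array([546.7, -76.6, 111.4]), np.float64(0.520102177437499))
tab (array([658.8,  61.5, 296.9]), np.float64(3.5805304627746275))
```

Request:
carry_out([
  [0.57,0.51,-0.1,-0.29],
  [0.57,0.51,-0.1,-0.29],
  [0.57,0.51,-0.1,-0.29],
  [0.57,0.51,-0.1,-0.29],
  [0.57,0.51,-0.1,-0.29],
], fingers=-1)

```text
t: 1.8
eef_pos: [295.0, -477.8, 164.4]
tcp_rot: [3.141, -0.0, 0.091]
ft_force: [0.9, -0.5, -0.6]
opening: 1.001
grip_force: 0.0
```

Request:
carry_out([
  [0.57,0.51,-0.2,-0.29],
  [0.57,0.51,-0.2,-0.29],
  [0.57,0.51,-0.2,-0.29],
  [0.57,0.51,-0.2,-0.29],
  [0.57,0.51,-0.2,-0.29],
])

```text
t: 2.3
eef_pos: [437.6, -350.3, 114.2]
tcp_rot: [3.141, -0.0, -0.06]
ft_force: [-0.2, -0.7, -0.3]
opening: 1.0
grip_force: 0.0
```

Request:
carry_out([
  [0,0,-0.6,0],
  [0,-0.02,-0.6,0],
  [0,0,-0.4,0],
  [0,0,-0.16,0],
  [0,0,0,0],
])

```text
t: 2.8
eef_pos: [436.2, -352.2, 25.8]
tcp_rot: [-3.141, 0.001, -0.059]
ft_force: [0.0, 0.2, 0.6]
opening: 0.999
grip_force: 0.0
```

Request:
carry_out([
  [0,0,0,0],
  [0,0,0,0],
  [0,0,0,0],
  [0,0,0,0],
  [0,0,0,0],
], fingers=0.6)

```text
t: 3.3
eef_pos: [436.6, -352.5, 26.8]
tcp_rot: [3.141, -0.0, -0.059]
ft_force: [0.4, 1.0, -0.4]
opening: 0.638
grip_force: 0.0
```

Request:
carry_out([
  [0,0,0,0],
  [0,0,0,0],
  [0,0,0,0],
  [0,0,0,0],
  [0,0,0,0],
], fingers=1)

```text
t: 3.8
eef_pos: [436.5, -352.4, 26.4]
tcp_rot: [3.142, 0.0, -0.059]
ft_force: [0.2, 0.0, 0.1]
opening: 0.215
grip_force: 0.0
```

Request:
carry_out([
  [0,0,0,0],
  [0,0,0,0],
  [0,0,0,0],
  [0,0,0.2,0],
  [0,0,0.4,0],
])

```text
t: 4.3
eef_pos: [435.8, -351.7, 56.0]
tcp_rot: [-3.14, 0.002, -0.059]
ft_force: [0.5, 0.0, -2.0]
opening: 0.159
grip_force: 30.0
```

Request:
carry_out([
  [0,0,0.6,0],
  [0,0,0.6,0],
  [0,0,0.4,0],
  [0,0,0,0],
  [0,0,0,0],
])

```text
t: 4.8
eef_pos: [436.9, -353.9, 140.6]
tcp_rot: [3.136, -0.003, -0.058]
ft_force: [-9.5, 0.6, 32.6]
opening: 0.146
grip_force: 30.0
```

```bash
python3 - <<'E'
from h import *
a=shot('top','t1');b=shot('side','s1')
cv2.imwrite('pics/c1.png',np.hstack([cv2.resize(x,None,fx=2,fy=2,interpolation=cv2.INTER_CUBIC) for x in(a[80:300,260:460],b[70:290,220:420])])[:,:,::-1])
s=env.state();print(s['ft_force'],s['moment'],s['opening'],s['grip_force'],s['eef_pos'])
E
```

```text
[-8.65539961  0.18584542 29.19979697] [0.18582778 1.95277023 0.01064073] 0.14156651170831594 30.074390172958374 [ 436.67161977 -353.76667891  140.21992374]
```

View pics/c1.png

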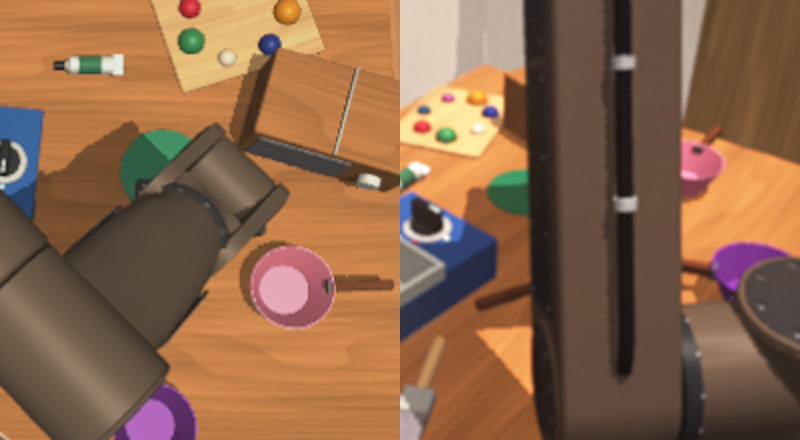

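```bash
python3 - <<'E'
from h import *
for p in [(436.7,-353.8,140),(436.7,-353.8,159),(450,-354,0),(550,-358,5)]: print(p,proj('top',p),proj('side',p))
s=env.state();print(s['joints'],s['tau'],s['qvel'],s['tcp_rot'],s['opening'],s['ft_force'])
a=cv2.imread('pics/t1.png')[120:240,290:450]
cv2.imwrite('pics/c2.png',cv2.convertScaleAbs(cv2.resize(a,None,fx=5,fy=5,interpolation=cv2.INTER_CUBIC),alpha=1.6,beta=15))
E
```

```text
(436.7, -353.8, 140) [351.06241651 191.35415677] [314.5056823  139.81211711]
(436.7, -353.8, 159) [352.17246131 190.37569231] [315.09550122 134.56260459]
(450, -354, 0) [343.68680315 193.96325521] [307.20121754 174.28817508]
(550, -358, 5) [344.43249561 164.91761096] [284.04553093 162.87712869]
[-0.79758103  0.45626936  1.77503129 -0.00202247  0.90522306  0.8327561 ] [  2.82283902 -39.95489717 -17.68889129   1.45149149  -1.99374586
   0.057348  ] [-0.00015725  0.00273031  0.0011665   0.00329969 -0.0014955   0.00049033] [ 3.13700120e+00 -2.67459207e-03 -5.82897913e-02] 0.14156651170831594 [-8.65539961  0.18584542 29.19979697]
```

View pics/c2.png

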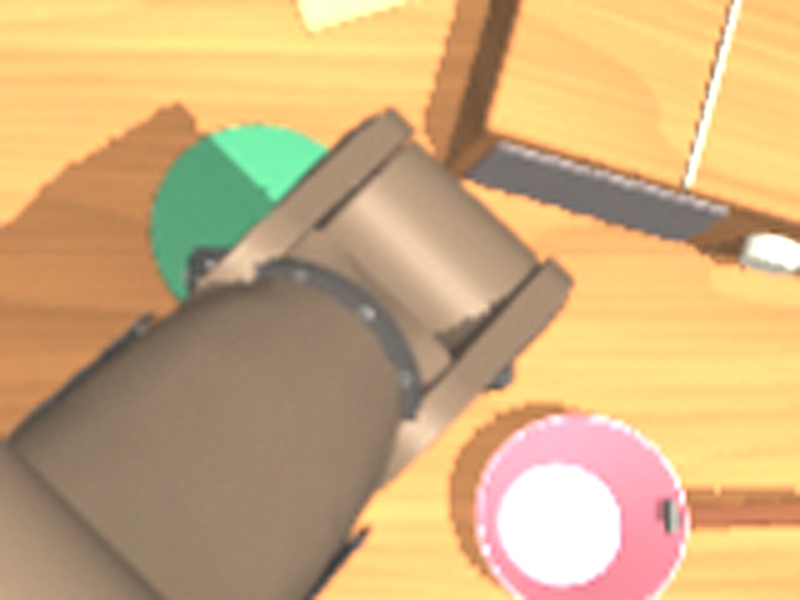

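Request:
carry_out([
  [0,0,0.1,0],
  [0,0,0.1,0],
  [0,0,0.1,0],
  [0,0,0,0],
  [0,0,0,0],
])

```text
t: 5.4
eef_pos: [436.3, -352.5, 151.8]
tcp_rot: [3.141, 0.0, -0.059]
ft_force: [-3.3, 0.0, 6.0]
opening: 0.135
grip_force: 30.0
```

Request:
carry_out([
  [-0.12,0,-0.08,0],
  [-0.16,0,-0.1,0],
  [-0.16,0,-0.12,0],
  [-0.16,0,-0.12,0],
  [0,0,0,0],
])

```text
t: 5.9
eef_pos: [404.5, -353.3, 132.6]
tcp_rot: [3.139, 0.002, -0.058]
ft_force: [-16.6, -0.4, 32.1]
opening: 0.09
grip_force: 34.4
```

```bash
python3 - <<'E'
from h import *
a=shot('top','t2');b=shot('side','s2')
cv2.imwrite('pics/c3.png',np.hstack([cv2.convertScaleAbs(cv2.resize(x,None,fx=3.2,fy=3.2,interpolation=cv2.INTER_CUBIC),alpha=1.6,beta=10) for x in(a[115:255,290:410],b[90:230,250:370])])[:,:,::-1])
s=env.state();print(s['ft_force'],s['moment'],s['opening'],s['grip_force'],s['eef_pos'])
E
```

```text
[-16.42271627   0.0562695   33.15292809] [ 0.03052427  3.48135306 -0.02299028] 0.08472065801157934 33.79096979275346 [ 405.19294368 -353.55039344  132.95083311]
```

View pics/c3.png

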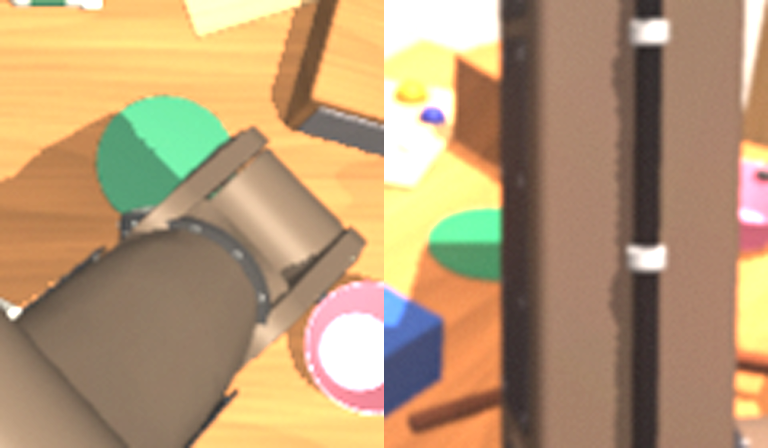

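Request:
carry_out([
  [0.1,0,0.1,0],
  [0.1,0,0.15,0],
  [0.1,0,0.2,0],
  [0.1,0,0.2,0],
  [0,0,0.2,0],
])

```text
t: 6.5
eef_pos: [427.3, -352.3, 173.7]
tcp_rot: [3.141, -0.0, -0.058]
ft_force: [-0.4, -0.7, -0.1]
opening: 0.002
grip_force: 0.0
```

Request:
carry_out([
  [0,0,0.2,0],
  [0,0,0.2,0],
  [0,0,0.2,0],
  [0,0,0.1,0],
  [0,0,0,0],
])

```text
t: 7.0
eef_pos: [426.6, -352.6, 208.7]
tcp_rot: [3.141, -0.001, -0.059]
ft_force: [-0.8, -0.3, -0.6]
opening: 0.003
grip_force: 0.0
```

```bash
python3 - <<'E'
from h import *
a=shot('top','t3');b=shot('side','s3')
cv2.imwrite('pics/c4.png',np.hstack([cv2.convertScaleAbs(cv2.resize(x,None,fx=2.6,fy=2.6,interpolation=cv2.INTER_CUBIC),alpha=1.5,beta=10) for x in(a[80:300,290:440],b[80:300,250:400])])[:,:,::-1])
s=env.state();print(s['ft_force'],s['moment'],s['opening'],s['grip_force'],s['eef_pos'])
E
```

```text
[-0.05299023 -0.0458613  -0.53767252] [ 0.01778671 -0.0200029   0.0267438 ] 0.0034958664155686587 0.0 [ 426.3632624  -352.29563977  207.76583574]
```

View pics/c4.png

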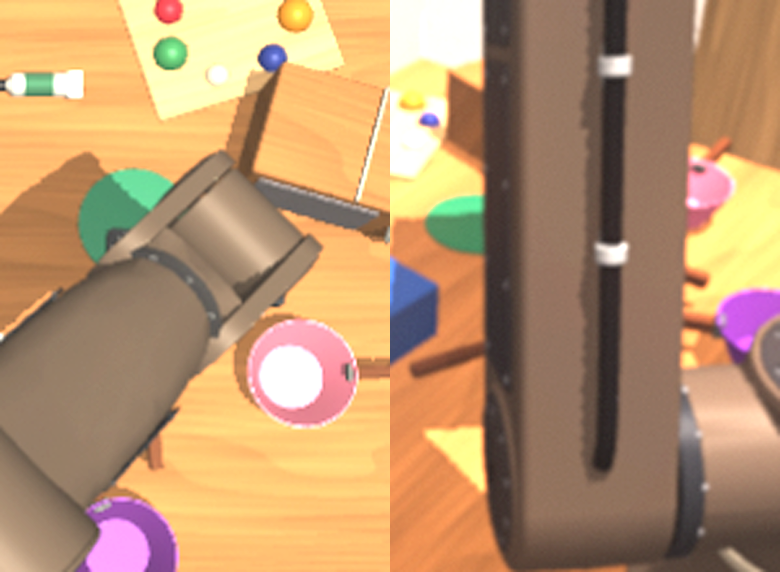

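Request:
carry_out([
  [0,0,0.8,0],
  [0,0.2,0.8,0],
  [0,0.8,0.3,0],
  [0,0.9,0,0],
  [0,0.9,0,0],
], fingers=-1)

```text
t: 7.6
eef_pos: [426.1, -211.1, 302.9]
tcp_rot: [3.142, -0.0, -0.06]
ft_force: [0.5, -0.1, -0.5]
opening: 0.367
grip_force: 0.0
```

Request:
carry_out([
  [0,0.9,0,0],
  [0,0.9,0,0],
  [0,0.9,0,0],
  [0,0.9,0,0],
  [0,0.6,0,0],
])

```text
t: 8.1
eef_pos: [425.8, -0.0, 302.7]
tcp_rot: [-3.141, 0.001, -0.058]
ft_force: [0.2, -0.8, 0.5]
opening: 0.788
grip_force: 0.0
```

```bash
python3 - <<'E'
from h import *
a=shot('top','t4');b=shot('side','s4')
cv2.imwrite('pics/c5.png',np.hstack([cv2.convertScaleAbs(cv2.resize(x,None,fx=2.5,fy=2.5,interpolation=cv2.INTER_CUBIC),alpha=1.2,beta=10) for x in(a[80:300,280:440],b[80:300,240:400])])[:,:,::-1])
s=env.state();print(s['ft_force'],s['eef_pos'])
E
```

```text
[ 0.83035219 -0.54520484  0.52222199] [4.26002556e+02 3.50320600e-01 3.02712872e+02]
```

View pics/c5.png

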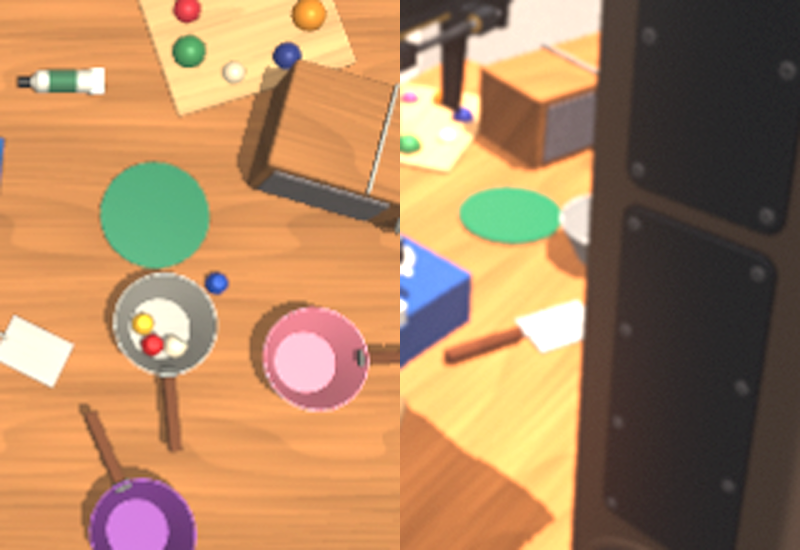

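```bash
python3 - <<'E'
from h import *
np.set_printoptions(precision=1,suppress=True)
C=lambda x,y:((y/2.5+80)/384,(x/2.5+280)/512)
print('blue z12',atz('top',C(217,283),12))
print('rim',atz('top',C(165,324),55),'LRTB',*[atz('top',C(*p),55)[:2] for p in[(113,324),(217,324),(165,271),(165,377)]])
print('handle end',atz('top',C(176,449),40),'near',atz('top',C(168,379),40),'floor c',atz('top',C(160,327),4))
print('cakes',*[atz('top',C(*p),24)[:2] for p in[(143,323),(152,345),(175,347)]])
print([ (np.round(np.array(d['position'])*[384,512],1),round(d['conf'],2)) for d in env.look_for('top','cake3')[:6]])
a=cv2.imread('pics/t4.png').astype(int)[180:206,355:378]
m=(a[:,:,0]>a[:,:,2]+40);ys,xs=np.nonzero(m);print('blue px',xs.mean()+355,ys.mean()+180,xs.min()+355,xs.max()+355,ys.min()+180,ys.max()+180)
E
```

```text
blue z12 [ 451.  -429.5   12. ]
rim [ 389.9 -351.2   55. ] LRTB [ 389.6 -283.7] [ 390.2 -418.6] [ 460.1 -352.9] [ 320.8 -349.6]
handle end [ 228.9 -364.    40. ] near [ 319.3 -355.9   40. ] floor c [ 391.9 -353.1    4. ]
cakes [ 394.8 -327.4] [ 365.4 -338.6] [ 362.9 -369. ]
[(array([ 93.8, 240. ]), 0.72), (array([193.9, 367. ]), 0.51), (array([207.6, 336.2]), 0.46), (array([213.6, 339. ]), 0.45), (array([215.1, 347.3]), 0.41)]
blue px 366.3061224489796 192.9387755102041 363 370 190 196
```

Request:
carry_out([
  [0.06,-0.95,0,-0.8],
  [0.06,-0.95,0,-0.8],
  [0.06,-0.95,0,-0.8],
  [0.06,-0.95,0,-0.8],
  [0.06,-0.95,0,-0.8],
], fingers=-0.25)

```text
t: 8.75
eef_pos: [440.6, -243.0, 302.6]
tcp_rot: [3.141, 0.0, -0.483]
ft_force: [0.4, 0.7, -0.3]
opening: 0.639
grip_force: 0.0
```

Request:
carry_out([
  [0.06,-0.95,0,-0.8],
  [0.06,-0.95,0,-0.8],
  [0.06,-0.95,0,-0.8],
  [0.04,-0.98,0,-0.8],
  [0,0,-0.9,-0.8],
])

```text
t: 9.25
eef_pos: [452.6, -439.6, 260.8]
tcp_rot: [3.141, -0.01, -0.905]
ft_force: [0.4, -0.1, -1.1]
opening: 0.625
grip_force: 0.0
```

Request:
carry_out([
  [0,0,-0.95,0],
  [0,0,-0.95,0],
  [0,0,-0.95,0],
  [0,0,-0.6,0],
  [0,0,-0.3,0],
])

```text
t: 9.75
eef_pos: [450.4, -431.4, 66.7]
tcp_rot: [3.141, 0.005, -0.898]
ft_force: [-0.2, -0.0, 0.3]
opening: 0.624
grip_force: 0.0
```

Request:
carry_out([
  [0.02,0.03,-0.5,0],
  [0,0,-0.4,0],
  [0,0,-0.25,0],
  [0,0,-0.06,0],
  [0,0,0,0],
])

```text
t: 10.25
eef_pos: [453.1, -430.4, 9.8]
tcp_rot: [3.141, 0.0, -0.897]
ft_force: [0.1, -0.6, 0.1]
opening: 0.626
grip_force: 0.0
```

Request:
carry_out([
  [0,0,0,0],
  [0,0,0,0],
  [0,0,0,0],
  [0,0,0,0],
  [0,0,0,0],
], fingers=1)

```text
t: 10.75
eef_pos: [453.6, -429.9, 10.2]
tcp_rot: [3.141, -0.0, -0.896]
ft_force: [-1.0, -0.4, -0.1]
opening: 0.263
grip_force: 0.0
```

Request:
carry_out([
  [0,0,0,0],
  [0,0,0.4,0],
  [0,0,0.6,0],
  [0,0,0.6,0],
  [0,0,0.3,0],
])

```text
t: 11.25
eef_pos: [454.0, -430.5, 107.5]
tcp_rot: [3.142, -0.003, -0.897]
ft_force: [0.7, 1.0, 0.1]
opening: 0.004
grip_force: 0.0
```

Request:
carry_out([
  [0.2,0.6,0.6,0],
  [0.5,0.8,0.6,0],
  [0.5,0.85,0.1,0],
  [0.5,0.85,0,0],
  [0,0.9,0,0],
], fingers=-0.25)

```text
t: 11.75
eef_pos: [537.9, -232.6, 167.0]
tcp_rot: [-3.141, -0.002, -0.896]
ft_force: [0.5, -0.1, -0.1]
opening: 0.367
grip_force: 0.0
```

Request:
carry_out([
  [0,0.9,0,0],
  [0,0.8,0,0],
  [0,0.8,0,0],
  [0,0.4,0,0],
  [0,0,0,0],
])

```text
t: 12.25
eef_pos: [535.7, -86.8, 167.0]
tcp_rot: [-3.142, 0.0, -0.894]
ft_force: [0.2, -0.6, -0.8]
opening: 0.623
grip_force: 0.0
```

```bash
cat >> h.py <<'E'
def blobs(im,box,cond):
    y0,y1,x0,x1=box;a=im[y0:y1,x0:x1].astype(int);m=cond(a[...,0],a[...,1],a[...,2]).astype(np.uint8)
    n,_,st,c=cv2.connectedComponentsWithStats(m)
    return [(np.round(c[i]+[x0,y0],1),st[i]) for i in range(1,n) if st[i][4]>8]
BLUE=lambda r,g,b:(b>r+40)&(b>g+20)
E
python3 - <<'E'
from h import *
np.set_printoptions(precision=1,suppress=True)
a=shot('top','t5');print(env.state()['eef_pos'])
for c,s in blobs(a,(150,300,300,440),BLUE):print(c,s,atz('top',(c[1]/384,c[0]/512),12))
print(a[188:198,360:374,2]-0)
cv2.imwrite('pics/c6.png',cv2.resize(a[140:300,290:440],None,fx=3.6,fy=3.6,interpolation=cv2.INTER_CUBIC)[:,:,::-1])
E
```

```text
[535.9 -88.3 167. ]
[366.3 192.9] [63 40  8  7 49] [ 452.  -427.9   12. ]
[[ 77  77  76  70  61  64  68  74  79  77  77  76  77  76]
 [ 76  70  62  59  80  96  90  96 102  85  72  75  76  76]
 [ 77  67  52  79 104 130 159 170 166 138  89  77  78  77]
 [ 79  68  69  99 122 162 196 198 194 172 124  86  78  78]
 [ 76  68  85 113 136 179 204 203 200 188 152  95  76  76]
 [ 75  67  92 119 133 180 212 209 207 193 153 100  75  74]
 [103  67  77 110 129 157 194 208 200 173 133  96  75  75]
 [133 118  70  99 126 137 154 168 164 144 113  81  74  73]
 [123 129 100  82 107 128 139 139 131 111  89  73  74  74]
 [110 128 125  83  82  97 105 108 100  83  75  75  76  77]]
```

Request:
carry_out([
  [-0.21,-0.85,0,0],
  [-0.21,-0.85,0,0],
  [-0.21,-0.85,0,0],
  [-0.21,-0.85,0,0],
  [-0.21,-0.85,0,0],
])

```text
t: 12.8
eef_pos: [482.2, -304.7, 166.8]
tcp_rot: [3.141, -0.0, -0.898]
ft_force: [0.5, -0.5, 0.2]
opening: 0.628
grip_force: 0.0
```

Request:
carry_out([
  [-0.21,-0.85,0,0],
  [-0.21,-0.85,0,0],
  [-0.21,-0.84,0,0],
  [0,0,-0.7,0],
  [0,0,-0.8,0],
])

```text
t: 13.3
eef_pos: [450.7, -431.9, 91.7]
tcp_rot: [3.141, -0.003, -0.9]
ft_force: [0.8, 0.3, -0.0]
opening: 0.627
grip_force: 0.0
```

Request:
carry_out([
  [0,0,-0.7,0],
  [0,0,-0.6,0],
  [0,0,-0.3,0],
  [0,0,-0.1,0],
  [0,0,0,0],
])

```text
t: 13.8
eef_pos: [451.7, -429.3, 7.0]
tcp_rot: [3.141, -0.0, -0.897]
ft_force: [0.2, 0.1, 0.2]
opening: 0.625
grip_force: 0.0
```

Request:
carry_out([
  [0,0.02,-0.06,0],
  [0,0,0,0],
  [0,0,0,0],
  [0,0,0,0],
  [0,0,0,0],
], fingers=1)

```text
t: 14.3
eef_pos: [452.0, -427.7, 4.2]
tcp_rot: [3.142, -0.001, -0.897]
ft_force: [-0.3, -0.1, -0.2]
opening: 0.262
grip_force: 0.0
```

Request:
carry_out([
  [0,0,0,0],
  [0,0,0,0],
  [0,0,0,0],
  [0,0,0,0],
  [0,0,0,0],
])

```text
t: 14.8
eef_pos: [451.8, -427.6, 3.7]
tcp_rot: [3.141, 0.0, -0.897]
ft_force: [0.3, -0.4, 0.1]
opening: 0.008
grip_force: 0.0
```

Request:
carry_out([
  [0,0,0.7,0],
  [0,0,0.8,0],
  [0.2,0.6,0.8,0],
  [0.2,0.8,0.4,0],
  [0.2,0.9,0,0],
])

```text
t: 15.3
eef_pos: [482.8, -313.3, 141.1]
tcp_rot: [-3.141, -0.005, -0.898]
ft_force: [0.4, -0.5, -0.2]
opening: 0.007
grip_force: 0.0
```

Request:
carry_out([
  [0.2,0.95,0,0],
  [0.2,0.95,0,0],
  [0,0.9,0,0],
  [0,0.6,0,0],
  [0,0,0,0],
], fingers=-0.25)

```text
t: 15.8
eef_pos: [501.4, -140.0, 138.3]
tcp_rot: [3.142, 0.001, -0.893]
ft_force: [-0.6, 0.1, -0.3]
opening: 0.362
grip_force: 0.0
```

```bash
python3 - <<'E'
from h import *
np.set_printoptions(precision=1,suppress=True)
a=shot('top','t6');print(env.state()['eef_pos'])
for c,s in blobs(a,(120,300,290,440),BLUE):print(c,s,atz('top',(c[1]/384,c[0]/512),12))
print(np.abs(cv2.imread('pics/t5.png')[:,:,::-1].astype(int)-a)[140:260,300:440].max())
cv2.imwrite('pics/c6.png',cv2.resize(a[150:270,310:420],None,fx=5,fy=5,interpolation=cv2.INTER_CUBIC)[:,:,::-1])
E
```

```text
[ 501.8 -141.7  138.3]
[366.3 192.9] [73 70  8  7 49] [ 452.  -427.9   12. ]
133
```

View pics/c6.png

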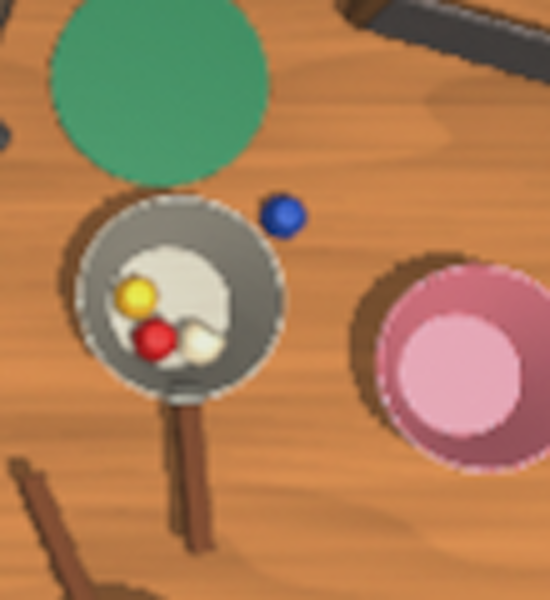

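```bash
python3 - <<'E'
from h import *
np.set_printoptions(precision=1,suppress=True)
print(proj('top',(0,0,0)),proj('top',(0,0,30)),proj('side',(0,0,0)))
s=env.state();p=s['eef_pos'];print(p,proj('side',p),proj('top',p),proj('side',p+[0,0,78]))
b=shot('side','s6');a=cv2.imread('pics/t6.png')[:,:,::-1]
x,y=proj('side',p).astype(int);u,v=proj('top',p).astype(int)
def crop(im,x,y):
    im=im.copy();cv2.drawMarker(im,(x,y),(255,0,255),cv2.MARKER_CROSS,9,1);x0=max(0,x-60);y0=max(0,y-70)
    return cv2.resize(im[y0:y0+140,x0:x0+120],None,fx=3.2,fy=3.2,interpolation=cv2.INTER_CUBIC)
cv2.imwrite('pics/c7.png',np.hstack([crop(b,x,y),crop(a,u,v)])[:,:,::-1])
E
```

```text
[238.  329.8] [237.4 331.2] [394.2 312. ]
[ 501.8 -141.7  138.3] [258.3 161.2] [282.4 170.8] [258.6 137.8]
```

View pics/c7.png

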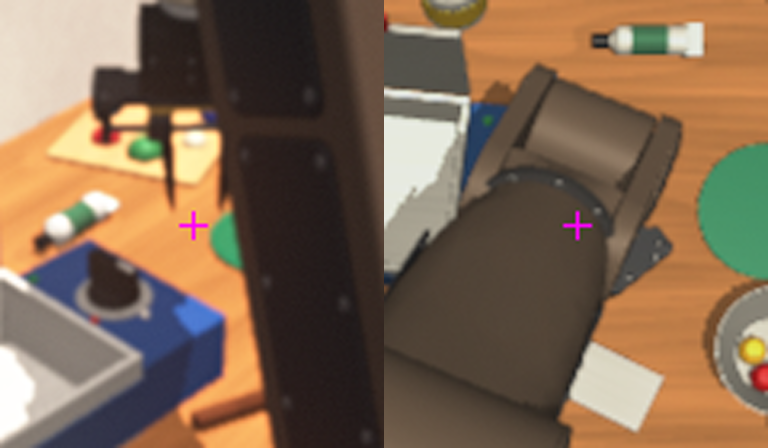

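Request:
carry_out([
  [0,0,0,0],
  [0,0,0,0],
  [0,0,0,0],
  [0,0,0,0],
  [0,0,0,0],
], fingers=1)

```text
t: 16.4
eef_pos: [501.6, -143.5, 138.0]
tcp_rot: [3.141, 0.0, -0.897]
ft_force: [-0.5, 0.0, 1.1]
opening: 0.143
grip_force: 0.0
```

Request:
carry_out([
  [0,0,0,0],
  [0,0,0,0],
  [0,0,0,0],
  [0,0,0,0],
  [0,0,0,0],
])

```text
t: 16.9
eef_pos: [501.7, -143.1, 138.0]
tcp_rot: [3.142, 0.0, -0.897]
ft_force: [-0.4, 0.3, -0.2]
opening: 0.003
grip_force: 0.0
```

```bash
python3 - <<'E'
from h import *
b0=cv2.imread('pics/s6.png')[:,:,::-1].astype(int);b1=shot('side','s7').astype(int)
s=env.state();p=s['eef_pos'];print(p,s['opening'],proj('side',p))
g=lambda a:a[130:175,240:275].sum(2)//30
for b in(b0,b1):
    print('\n'.join(''.join('#' if v<12 else '+' if v<18 else '.' for v in r) for r in g(b)));print()
E
```

```text
[ 501.67565613 -143.15742163  138.02291284] 0.0034735637797985207 [258.65371294 161.09083913]
++###########+++++#################
################+++++++++##########
+++#########+.............+########
..++########..............+########
++++#######+..............+########
+++++#######..............+########
+++++++#####..............+########
#++++++#####+.............+########
##+++#######+.............+########
############+.............+########
######++####+............+#########
++++++..+###+............+#########
.........###+...........++#########
.........+##+..........+++#########
.........+##+..........+++#########
+++......+##+.........++++#########
++++++++++##+........+++++#########
+++++++++####+.......+++++#########
+++++++++####+++++++++++++#########
++++++++++###+++++++++++++#########
++++++++++###+++++++++++++#########
++++++++++###+++++++++++++#########
++++++++++###+++++++++++++#########
+++++++++++##+++++++++++++#########
+++++++++++##+++++++++++++##++#####
++++++++++++++++++++++++++##++#####
++++++++++++++++++++++++++++++#####
++++++++++++++++++++++++++++++####
[... 1534 characters left out ...]
##+++++++++#####
+++++++++++++++++++##+++++++++#####
++++++++++++++++++++++++++++++#####
++++++++++++++++++++++++++++++#####
+++++++++++++++++++++++++++++######
+++++++++++++++++++++++++++########
++++++++++++++++++++++++++#########
++++++++++++++++++++++++++#########
+++++++++++++++++++++++++##########
+++++++++++++++++++++++++##########
+++++++++++++++++++++++++##########
++++++++++++++++++++++++###########
+++++++++++++++++++++++++##########
+++++++++++++++++++++++++##########
+++++++++++++++++++++++++##########
++++++++++++++++++++++++++#########
++++++++++++++++++++++++++#########
+++++++++++++++++++++++++++########
+++++++++++++++++++++++++++++######
#++++++++++++++++++++++++++++++####
```

Request:
carry_out([
  [0,-0.8,0,0.5],
  [0,-0.7,-0.5,0.5],
  [0,-0.3,-0.7,0.5],
  [0,0,-0.7,0.5],
  [0,0,-0.5,0.5],
])

```text
t: 17.45
eef_pos: [501.0, -233.5, 16.0]
tcp_rot: [3.141, 0.001, -0.634]
ft_force: [-0.0, -0.2, 0.7]
opening: 0.003
grip_force: 0.0
```

Request:
carry_out([
  [0,0,-0.2,0],
  [0,0,-0.1,0],
  [0,0,-0.06,0],
  [0,0,0,0],
  [0,0,0,0],
])

```text
t: 17.95
eef_pos: [502.1, -233.4, 1.0]
tcp_rot: [-3.142, -0.002, -0.635]
ft_force: [-0.5, 0.4, 0.7]
opening: -0.001
grip_force: 0.0
```

Request:
carry_out([
  [0,0,-0.06,0],
  [0,0,-0.04,0],
  [0,0,-0.04,0],
  [0,0,-0.04,0],
  [0,0,0,0],
])

```text
t: 18.45
eef_pos: [501.5, -233.1, -9.3]
tcp_rot: [3.141, 0.0, -0.635]
ft_force: [0.3, 0.2, 0.9]
opening: 0.006
grip_force: 0.0
```

Request:
carry_out([
  [0,0,-0.04,0],
  [0,0,-0.04,0],
  [0,0,-0.02,0],
  [0,0,0,0],
  [0,0,0,0],
])

```text
t: 18.95
eef_pos: [501.7, -233.2, -14.0]
tcp_rot: [3.142, 0.0, -0.635]
ft_force: [0.1, -0.1, -0.5]
opening: 0.006
grip_force: 0.0
```

Request:
carry_out([
  [0,0,-0.03,0],
  [0,0,-0.03,0],
  [0,0,0,0],
  [0,0,0,0],
  [0,0,0,0],
])

```text
t: 19.45
eef_pos: [501.7, -233.2, -17.0]
tcp_rot: [3.141, -0.0, -0.635]
ft_force: [0.1, -0.4, -0.4]
opening: 0.004
grip_force: 0.0
```

Request:
carry_out([
  [0,0,-0.04,0],
  [0,0,-0.04,0],
  [0,0,0,0],
  [0,0,0,0],
  [0,0,0,0],
])

```text
t: 19.95
eef_pos: [501.7, -233.2, -21.0]
tcp_rot: [3.141, 0.0, -0.635]
ft_force: [0.4, -0.4, 0.2]
opening: 0.007
grip_force: 0.0
```

Request:
carry_out([
  [0,0,-0.04,0],
  [0,0,-0.04,0],
  [0,0,0,0],
  [0,0,0,0],
  [0,0,0,0],
])

```text
t: 20.45
eef_pos: [501.7, -233.2, -24.9]
tcp_rot: [3.142, -0.0, -0.635]
ft_force: [-1.1, 0.5, 4.1]
opening: 0.008
grip_force: 2.3
```

Request:
carry_out([
  [0,0,0.9,0],
  [0,-0.2,0.9,-0.5],
  [-0.2,-0.8,0,-0.5],
  [-0.25,-0.9,0,-0.5],
  [-0.25,-0.9,0,-0.5],
], fingers=-0.3)

```text
t: 20.95
eef_pos: [466.3, -374.5, 65.4]
tcp_rot: [3.142, -0.001, -0.845]
ft_force: [0.1, -0.6, 0.0]
opening: 0.373
grip_force: 0.0
```

Request:
carry_out([
  [-0.25,-0.9,0,-0.5],
  [-0.04,-0.2,0,0],
  [0,0,-0.6,0],
  [0,0,-0.6,0],
  [0,0,-0.4,0],
])

```text
t: 21.45
eef_pos: [451.7, -427.1, -17.0]
tcp_rot: [3.142, 0.002, -0.896]
ft_force: [0.7, -0.2, -0.1]
opening: 0.647
grip_force: 0.0
```

Request:
carry_out([
  [0,0,-0.06,0],
  [0,0,0,0],
  [0,0,0,0],
  [0,0,0,0],
  [0,0,0,0],
], fingers=1)

```text
t: 21.95
eef_pos: [452.5, -428.5, -16.9]
tcp_rot: [3.142, -0.002, -0.896]
ft_force: [-0.3, 1.2, 4.6]
opening: 0.298
grip_force: 30.1
```

Request:
carry_out([
  [0,0,0,0],
  [0,0,0,0],
  [0,0,0.6,0],
  [0,0,0.8,0],
  [0,0,0.6,0],
])

```text
t: 22.45
eef_pos: [452.3, -428.4, 84.2]
tcp_rot: [3.142, -0.001, -0.897]
ft_force: [-0.7, -0.4, 0.2]
opening: 0.3
grip_force: 30.0
```

Request:
carry_out([
  [-0.3,0.4,0,0],
  [-0.4,0.55,0,0],
  [-0.2,0.25,-0.4,0],
  [0,0,-0.6,0],
  [0,0,-0.5,0],
])

```text
t: 22.95
eef_pos: [407.1, -368.0, 6.8]
tcp_rot: [3.142, -0.001, -0.897]
ft_force: [-0.2, -1.0, 0.5]
opening: 0.297
grip_force: 30.0
```

Request:
carry_out([
  [0,0,-0.06,0],
  [0,0,0,0],
  [0,0,0,0],
  [0,0,0,0],
  [0,0,0,0],
], fingers=0.2)

```text
t: 23.45
eef_pos: [407.5, -368.5, 4.9]
tcp_rot: [3.142, -0.001, -0.897]
ft_force: [-0.6, -0.4, -1.2]
opening: 0.399
grip_force: 0.0
```

Request:
carry_out([
  [0,0,0.6,0],
  [0,0,0.8,0],
  [-0.4,0.1,0.4,0.9],
  [-0.8,0.1,0,0.9],
  [-0.8,0.1,0,0.9],
])

```text
t: 23.95
eef_pos: [306.5, -353.0, 95.1]
tcp_rot: [3.141, -0.002, -0.609]
ft_force: [-0.9, -0.4, 0.3]
opening: 0.402
grip_force: 0.0
```

Request:
carry_out([
  [-0.2,-0.05,0,0.95],
  [-0.2,-0.05,0,0.95],
  [-0.15,-0.04,0,0.95],
  [0,0,0,0.95],
  [0,0,0,0.95],
], fingers=-0.3)

```text
t: 24.45
eef_pos: [279.5, -360.4, 94.6]
tcp_rot: [3.141, -0.001, -0.113]
ft_force: [-0.5, 0.4, -0.8]
opening: 0.646
grip_force: 0.0
```

Request:
carry_out([
  [0,0,-0.2,0.95],
  [0,0,-0.4,0.85],
  [0,0,-0.6,0],
  [0,0,-0.5,0],
  [0,0,-0.26,0],
])

```text
t: 24.95
eef_pos: [279.5, -359.9, -5.2]
tcp_rot: [-3.141, 0.0, 0.072]
ft_force: [-0.1, -0.0, -0.1]
opening: 0.65
grip_force: 0.0
```

Request:
carry_out([
  [0,0,0,0],
  [0,0,0,0],
  [0,0,0,0],
  [0,0,0,0],
  [0,0,0,0],
], fingers=1)

```text
t: 25.45
eef_pos: [279.8, -360.5, -3.4]
tcp_rot: [3.14, -0.001, 0.072]
ft_force: [-0.6, 0.6, 0.8]
opening: 0.286
grip_force: 0.0
```

Request:
carry_out([
  [0,0,0,0],
  [0,0,0,0],
  [0,0,0,0],
  [0,0,0.04,0],
  [0,0,0.08,0],
])

```text
t: 25.95
eef_pos: [279.5, -359.9, 1.9]
tcp_rot: [-3.141, 0.001, 0.072]
ft_force: [0.3, 0.4, -3.1]
opening: 0.161
grip_force: 30.0
```

Request:
carry_out([
  [0,0,0.1,0],
  [0,0,0.1,0],
  [0,0,0.06,0],
  [0,0,0.02,0],
  [0,0,0,0],
])

```text
t: 26.45
eef_pos: [279.7, -360.2, 16.2]
tcp_rot: [3.141, -0.0, 0.072]
ft_force: [-0.4, -0.8, -3.6]
opening: 0.167
grip_force: 30.0
```

```bash
python3 - <<'E'
from h import *
s=env.state();print(s['ft_force'],s['moment'],s['opening'],s['grip_force'],s['eef_pos'])
E
```

```text
[-0.40675574 -0.84049338 -3.55810193] [0.00466525 0.22837018 0.01907309] 0.16650719486732424 29.997646808624268 [ 279.70670363 -360.23459857   16.20441991]
```

Request:
carry_out([
  [0.15,0.03,0.1,0.45],
  [0.3,0.07,0,0.8],
  [0.33,0.07,0,0.9],
  [0.33,0.07,0,0.9],
  [0.33,0.07,0,0.9],
])

```text
t: 26.95
eef_pos: [352.2, -344.4, 20.8]
tcp_rot: [-3.141, 0.0, 0.489]
ft_force: [-0.6, 0.3, -3.6]
opening: 0.165
grip_force: 30.0
```

Request:
carry_out([
  [0.33,0.07,0,0.9],
  [0.33,0.07,0,0.9],
  [0.33,0.07,0,0.9],
  [0.33,0.07,0,0.9],
  [0.33,0.07,0,0.9],
])

```text
t: 27.45
eef_pos: [434.8, -326.9, 20.7]
tcp_rot: [-3.141, -0.0, 0.961]
ft_force: [-0.2, -0.4, -3.1]
opening: 0.164
grip_force: 30.0
```

Request:
carry_out([
  [0.33,0.07,0,0.9],
  [0.33,0.07,0,0.9],
  [0.33,0.07,0,0.9],
  [0.33,0.07,0,0.9],
  [0.32,0,0,0.7],
])

```text
t: 27.95
eef_pos: [516.7, -312.6, 20.6]
tcp_rot: [-3.141, -0.0, 1.411]
ft_force: [-0.4, -1.4, -3.0]
opening: 0.166
grip_force: 30.0
```

```bash
python3 - <<'E'
from h import *
np.set_printoptions(precision=2,suppress=True)
s=env.state();print(s['ft_force'],s['moment'],s['opening'],s['eef_pos'],s['tcp_rot'],s['joints'])
shot('side','s8');shot('top','t8')
E
```

```text
[-0.41 -1.38 -3.02] [-0.32 -0.05  0.01] 0.16631078004426936 [ 516.74 -312.64   20.62] [-3.14 -0.    1.41] [-0.65  0.67  1.76 -0.    0.71 -0.49]
```

Request:
carry_out([
  [0.03,0.0,-0.1,0.4],
  [0.03,0.02,-0.1,0.05],
  [0.0,0.03,-0.1,0],
  [0.0,0.04,0,0],
  [0,0,0,0],
])

```text
t: 28.55
eef_pos: [518.9, -308.7, 5.9]
tcp_rot: [-3.141, 0.0, 1.454]
ft_force: [-0.9, -0.1, -3.2]
opening: 0.166
grip_force: 30.0
```

Request:
carry_out([
  [0,0.04,0,0],
  [0,0.04,0,0],
  [0,0.04,0,0],
  [0,0,0,0],
  [0,0,0,0],
])

```text
t: 29.05
eef_pos: [520.6, -308.3, 7.6]
tcp_rot: [3.135, 0.008, 1.454]
ft_force: [-5.0, -30.2, -3.1]
opening: 0.164
grip_force: 30.0
```

Request:
carry_out([
  [0,-0.02,0.2,0],
  [0,0,0.3,0],
  [0,0.04,0.3,0],
  [0.01,0.07,0.3,0],
  [0.01,0.09,0.3,0],
])

```text
t: 29.55
eef_pos: [520.1, -293.1, 77.3]
tcp_rot: [3.141, -0.0, 1.454]
ft_force: [0.7, -0.5, -3.0]
opening: 0.162
grip_force: 30.0
```

```bash
python3 - <<'E'
from h import *
np.set_printoptions(precision=2,suppress=True)
s=env.state();print(s['ft_force'],s['moment'],s['opening'],s['eef_pos'],s['tcp_rot'])
b=shot('side','s9')
E
```

```text
[ 0.66 -0.5  -2.99] [-0.5  -0.02  0.03] 0.1624488981744327 [ 520.13 -293.11   77.29] [ 3.14 -0.    1.45]
```

```bash
cat >> h.py <<'E'
def asc(im,box,s=1):
    y0,y1,x0,x1=box;a=im[y0:y1:s,x0:x1:s].astype(int);r,g,b=a[...,0],a[...,1],a[...,2]
    v=a.sum(2)/3;sat=a.max(2)-a.min(2);o=np.full(v.shape,'.')
    o[(sat<35)&(v>=60)]='s';o[(sat<35)&(v>170)]='W';o[v<60]='#'
    o[(g>r+25)&(g>b+15)]='G';o[(b>r+30)&(b>g+15)]='B';o[(r>1.9*g)&(v>35)&(b<g*1.3)&(g<75)]='R';o[(r>150)&(g>130)&(b<110)&(r-g<60)]='Y'
    print('\n'.join('%3d '%(y0+i*s)+''.join(q) for i,q in enumerate(o)))
E
python3 - <<'E'
from h import *
p=np.array([520,-293,77+24+19.]);e=np.array([.111,.994,0])
for th in(0,25,50):
    t=np.radians(th);f=lambda x,z:p+e*(x*np.cos(t)+z*np.sin(t))+[0,0,-x*np.sin(t)+z*np.cos(t)]
    print(th,[np.round(proj('side',f(*q))) for q in((180,15),(44,15),(154,-40),(112,15))])
b=cv2.imread('pics/s9.png')[:,:,::-1]
asc(b,(95,190,205,310))
E
```

```text
0 [array([242., 162.]), array([273., 145.]), array([249., 174.]), array([258., 153.])]
25 [array([245., 182.]), array([273., 151.]), array([256., 185.]), array([259., 166.])]
50 [array([255., 193.]), array([274., 155.]), array([267., 189.]), array([264., 174.])]
 95 ............................................WWWWWWWWWWWWsss#####################ss.......................
 96 ............................................WWWWWWWWWsWWsss#####################ss.......................
 97 ............................................WWWWWWWWWsWWsss######################s.......................
 98 ...........................................WWWWWWWWWssWWsss######################s.......................
 99 .W.........................................WWWWWWWWssWsWsss######################s.......................
100 .W.........................................WWWWWWWWWsWsWsss######################s.......................
101 W..........................................WWWWWWWsssss....s#####################ss......................
102 WW.W........................................WWWWWssss.......###
[... 8912 characters left out ...]
s....########################s..........
184 ssssWWWWWBBBBBBBBWWWss##############sssssBBBBBBBBBBBBBssssssssss......########################s..........
185 ssssssWWWWsBBBBBBWWWss#############ssssssBBBBBBBBBBBBBBBssss...........#######################s..........
186 ssssssssssssBBBBBsssssss#########sssssssBBBBBBBBBBBBBBBBBBss...........#######################ss.........
187 sssssssssssssssBBBssssssssssssssssssssssBBBBBBBBBBBBBBBBBBBss...........#######################s.........
188 sssssssssssssssssBssssssssssssssssssssssBBBBBBBBBBBBBBBBBBBBss..........#######################s.........
189 ssssssssssssssssssssss..ssssssssssssssssBBBBBBBBBBBBBBBBBBBBBBs.........#######################s.........
```

Request:
carry_out([
  [0.02,0.16,0.18,0],
  [0.02,0.14,0.22,0],
  [0.02,0.16,0.2,0],
  [0.02,0.18,0.2,0],
  [0.02,0.18,0.18,0],
])

```text
t: 30.1
eef_pos: [525.6, -253.3, 126.3]
tcp_rot: [3.139, 0.002, 1.455]
ft_force: [-0.3, -5.8, -1.0]
opening: 0.165
grip_force: 30.0
```

```bash
cat >> h.py <<'E'
def panpx(p,yaw,ths=(20,30,40,50,60,70,80,90,100),r=112):
    e=np.array([np.cos(yaw),np.sin(yaw),0]);p=np.array(p)+[0,0,43]
    for th in ths:
        t=np.radians(th);f=lambda x,z:p+e*(x*np.cos(t)+z*np.sin(t))+[0,0,-x*np.sin(t)+z*np.cos(t)]
        print(th,*[np.round(proj('side',f(*q))).astype(int) for q in((r+68,15),(r-68,15),(r+42,-40),(r-42,-40))],np.round(f(r+68,15)))
E
python3 - <<'E'
from h import *
np.set_printoptions(precision=2,suppress=True)
s=env.state();print(s['ft_force'],s['moment'],s['opening'],s['eef_pos'],s['tcp_rot'])
b=shot('side','s10');panpx(s['eef_pos'],s['tcp_rot'][2],(20,30,40,50,60))
asc(b,(125,195,232,275))
E
```

```text
[-0.33 -5.82 -1.03] [-1.44 -0.04  0.01] 0.16512686931227893 [ 525.65 -253.34  126.34] [3.14 0.   1.45]
20 [234 170] [264 141] [244 176] [262 158] [546. -80. 122.]
30 [237 177] [264 143] [248 179] [265 159] [545. -91.  92.]
40 [241 182] [265 145] [253 181] [267 159] [ 543. -107.   65.]
50 [245 185] [265 146] [258 182] [270 159] [ 540. -127.   41.]
60 [251 187] [266 148] [264 181] [273 157] [ 538. -151.   21.]
125 BBs...........................BBBBB########
126 ss............................BBBBB########
127 ..............................sBBBs########
128 ................................sss########
129 .................................Y..#######
130 ....................................#######
131 ..................................Y.#######
132 ..........................WWW........######
133 RR.......................WWWW........######
134 RR.......GGGG............WWWW........######
135 .......YGGGGGGG............W.........######
136 ......YGGGGGGGG......................######
137 .......GGGGGGGGG.....................######
138 .......GGGGGGGGG.....................######
139 .......GGGGG
[... 1971 characters left out ...]
BBBBBssssssssssss...........
181 #########sssssBBBBBBBBsssssss..............
182 #########sssssBBBBBBBBBssss................
183 #########sssssBBBBBBBBBBBss................
184 #########sssssBBBBBBBBBBBBss...............
185 ########ssssssBBBBBBBBBBBBBBss.............
186 ######sssssssBBBBBBBBBBBBBBBBBss...........
187 sssssssssssssBBBBBBBBBBBBBBBBBBss..........
188 sssssssssssssBBBBBBBBBBBBBBBBBBBBss........
189 sssssssssssssBBBBBBBBBBBBBBBBBBBBBBs.......
190 sssssssBBBsssBBBBBBBBBBBBBBBBBBBBBBs.......
191 BBBBBBBBBBBBBBBBBBBBBBBBBBBBBBBBBBBs.......
192 BBBBBBBBBBBBBBBBBBBBBBBBBBBBBBBBBBBs.......
193 BBBBBBBBBBBBBBBBBBBBBBBBBBBBBBBBBBBs.......
194 BBBBBBBBBBBBBBBBBBBBBBBBBBBBBBBBBBBs.......
```

Request:
carry_out([
  [0,-0.15,0,0],
  [0,-0.1,0.15,0],
  [0,0,0.3,0],
  [0,0,0.4,0],
  [0,0,0.4,0],
])

```text
t: 30.65
eef_pos: [524.7, -265.5, 187.6]
tcp_rot: [-3.14, -0.001, 1.454]
ft_force: [0.3, -0.1, -2.9]
opening: 0.168
grip_force: 30.0
```

Request:
carry_out([
  [0,0,0.4,0],
  [0,0,0.3,0],
  [0,0.1,0.15,0],
  [0.02,0.2,0,0],
  [0.04,0.35,0,0],
])

```text
t: 31.15
eef_pos: [527.8, -232.1, 229.0]
tcp_rot: [-3.14, -0.001, 1.453]
ft_force: [-0.2, -0.1, -3.9]
opening: 0.167
grip_force: 30.0
```

Request:
carry_out([
  [0.05,0.45,0,0],
  [0.06,0.5,0,0],
  [0.06,0.5,0,0],
  [0.06,0.5,0,0],
  [0.06,0.5,0,0],
])

```text
t: 31.65
eef_pos: [542.1, -107.7, 229.0]
tcp_rot: [-3.14, -0.001, 1.455]
ft_force: [-0.1, -0.2, -3.1]
opening: 0.168
grip_force: 30.0
```

Request:
carry_out([
  [0.06,0.5,0,0],
  [0.06,0.5,0,0],
  [0.05,0.4,0,0],
  [0.04,0.3,0,0],
  [0.02,0.2,0,0],
])

```text
t: 32.15
eef_pos: [553.8, -13.4, 229.4]
tcp_rot: [-3.14, -0.0, 1.456]
ft_force: [-0.6, 0.4, -3.6]
opening: 0.167
grip_force: 30.0
```

```bash
python3 - <<'E'
from h import *
np.set_printoptions(precision=2,suppress=True)
s=env.state();print(s['ft_force'],s['moment'],s['opening'],s['eef_pos'],s['tcp_rot'])
b=shot('side','s11');panpx(s['eef_pos'],s['tcp_rot'][2],(30,40,50,60,70))
asc(b,(80,215,130,250),2)
E
```

```text
[-0.59  0.4  -3.59] [-0.16 -0.08  0.01] 0.1671663555405719 [553.79 -13.38 229.4 ] [-3.14 -0.    1.46]
30 [164 182] [199 141] [182 185] [203 160] [573. 149. 195.]
40 [171 188] [200 143] [189 187] [207 160] [571. 133. 168.]
50 [178 192] [201 145] [197 187] [211 160] [568. 113. 144.]
60 [187 194] [203 147] [204 186] [214 158] [566.  89. 124.]
70 [195 194] [205 148] [212 184] [218 156] [562.  62. 108.]
 80 WWWWWWWWWWWWWWWWWWWWWWWWWWWWWWWWWWs###############sWWWWWWWWW
 82 WWWWWWWWWWWWWWWWWWWWWWWWWWWWWWWW.ss###############sWWWWWWWWW
 84 WWWWWWWWWWWWWWWWWWWWWWWWWWWWW.sss#################sWWWWWWWWW
 86 WWWWWWWWWWWWWWWWWWWWWWWWWW.sss####################s.WWWWWWWW
 88 WWWWWWWWWWWWWWWWWWWWWWWW.sss######################s.WWWWWWWW
 90 WWWWWWWWWWWWWWWWWWWWWWWW.#########################s.WWWWWWW.
 92 WWWWWWWWWWWWWWWWWWWWWWWW.#########################s.WWWWWWW.
 94 WWWWWWWWWWWWWWWWWWWWWWWW.##########################.WWWWWWW.
 96 WWWWWWWWWWWWWWWWWWWWWWWW.s#########################.WWWWWWW.
 98 WWWWWWWWWWWWWWWWWWWWWWWWWW#########################s.....WW.
100 WWWWWWWWWWWWWWWWWWWWWWWWW.#sss###s..########
[... 3021 characters left out ...]
ssss.WWWsssssssssssssssssssssssssssssWWWWBBBBBBBBB
196 .......sssss.WWWWssssssssssssssssssssssssssssssssWWWWBBBBBBB
198 .......sss..WWWWsssssssssssssssssssWsssssssssssssssWWWBBBBBB
200 ..........WWWWWWsssssssssssssssssWWWWsssssssssssssssWWWWBBBB
202 ........WWWWsWWWssssssssssssssssWWWWWWWssssssssssssssWWWWBBB
204 ........WWWWsssWssssssssssssssWWWWWWWWWWssssssssssssWWWWBBBB
206 .........WWWWWsWssssssssssssWWWWWWWWWWWWWWsssssssssWWWWssBBB
208 .........sWWWWWsssssssssssWWWWWWWWWWWWWWWWWWsssssWWWsssssBBB
210 ........ssssWWWWssssssssWWWWWWWWWWWWWWWWWWWWWsssWWssssssBBBB
212 ........sssssWWWWsssssWWWWWWWWWWWWWWWWWWWWWWWWWWssssssBBBBBB
214 .........sssssWWWWsssWWWWWWWWWWWWWWWWWWWWWWWWWWssssssBBBBBBB
```

Request:
carry_out([
  [0.01,0.1,-0.3,0],
  [0.01,0.1,-0.5,0],
  [0.01,0.1,-0.5,0],
  [0.01,0.1,-0.5,0],
  [0.01,0.1,-0.3,0],
])

```text
t: 32.7
eef_pos: [555.9, 9.6, 123.1]
tcp_rot: [-3.139, 0.0, 1.454]
ft_force: [-0.4, -0.4, -3.9]
opening: 0.169
grip_force: 30.0
```

Request:
carry_out([
  [0,0.05,0,0],
  [0.01,0.06,0,0],
  [0.01,0.06,0,0],
  [0,0,0,0],
  [0,0,0,0],
])

```text
t: 33.2
eef_pos: [557.9, 18.3, 125.7]
tcp_rot: [3.14, 0.0, 1.454]
ft_force: [0.1, 0.5, -3.0]
opening: 0.165
grip_force: 30.0
```

Request:
carry_out([
  [0.01,0.08,0,0],
  [0.01,0.08,0,0],
  [0,0,0,0],
  [0,0,0,0],
  [0,0,0,0],
])

```text
t: 33.7
eef_pos: [558.6, 26.3, 125.0]
tcp_rot: [3.142, 0.0, 1.454]
ft_force: [0.2, 0.0, -3.2]
opening: 0.166
grip_force: 30.0
```

Request:
carry_out([
  [0.01,0.12,0,0],
  [0.01,0.12,0,0],
  [0.03,0.25,0.18,0],
  [0.03,0.25,0.18,0],
  [0.03,0.27,0.15,0],
])

```text
t: 34.2
eef_pos: [564.3, 77.8, 151.5]
tcp_rot: [3.141, 0.0, 1.455]
ft_force: [0.1, -3.4, -2.3]
opening: 0.163
grip_force: 30.0
```

Request:
carry_out([
  [0.03,0.28,0.14,0],
  [0.03,0.3,0.1,0],
  [0.03,0.3,0.09,0],
  [0.03,0.3,0.05,0],
  [0.03,0.31,0.04,0],
])

```text
t: 34.7
eef_pos: [571.6, 152.6, 171.5]
tcp_rot: [-3.141, 0.0, 1.454]
ft_force: [0.5, -2.8, -4.8]
opening: 0.159
grip_force: 30.0
```

```bash
python3 - <<'E'
from h import *
np.set_printoptions(precision=2,suppress=True)
s=env.state();print(s['ft_force'],s['moment'],s['opening'],s['eef_pos'],s['tcp_rot'])
b=shot('side','s12');panpx(s['eef_pos'],s['tcp_rot'][2],(70,80,90,100))
asc(b,(120,230,110,230),2)
E
```

```text
[ 0.53 -2.8  -4.85] [-1.23 -0.28  0.01] 0.15870770560376218 [571.63 152.57 171.47] [-3.14  0.    1.45]
70 [146 240] [154 193] [166 227] [171 199] [580. 228.  50.]
80 [157 238] [157 193] [174 223] [175 196] [577. 198.  40.]
90 [167 233] [159 193] [182 217] [179 192] [573. 167.  34.]
100 [176 228] [162 192] [190 210] [182 188] [570. 136.  35.]
120 WWWWWWWWWWWW.s####################.WWWWsss.WWWWWWWWWWWWWW...
122 WWWWWWWWWWWW.s####################sWWsssss.WWWWWWWWWWWW.....
124 WWWWWWWWWWWWW.s##################sssssssss.WWWWWWWWWW.......
126 WWWWWWWWWWW..ss##################sssssssss.WWWWWWWWW........
128 WWWWWWWW..Wss####################sssssssss.WWWWWWW..........
130 WWWWWWWWsss######################sssssssssWWWWWW............
132 WWWWWW.s#########################sssssssssWWWW..............
134 WWWWWW.s#########################ssssssssssW...............R
136 WWWWWW.s#########################ssssssssss.................
138 WWWWWWWs#########################sssssssss..................
140 WWWWWWW.s#########################ssssssss..................
142 WWWWWWWWs#ss######################sss
[... 2118 characters left out ...]
.........ssWWsss....ss.RRsssssssWWWWWWWWWWWsssssWW
210 ..................sssssWss....sBB...ssssssWWWWWWWWWWWWWssWWW
212 ..................ssssssWW....BBBBBBsssssWWWWWWWWWWWWWWWWWWW
214 ...................ssssssWW...BB.Y...ssssWWWWWWWWWWWWWWWWWss
216 ......WW..###......ssssssssWssssYYYY.sssWWWWWWWWWWWWWWWWWsss
218 ...RR.WWsss#.......sssssssssWWs..YYY.ssWWWWWWWWWWWWWWWWsssss
220 .RRRRR.Wss.........ssssssssssWW.Y.Y..ssWWWWWWWWWWWWWWWssssBB
222 .RRRRR.ss..........sssssssssssWW.Y...sWWWWWWWWWWWWssssssBBBB
224 RRRRRR.s............ssssssBsssssW....WWWWWWWWWWWWssssssBBBBB
226 RRRRRR..............ssssss#ssssssWWssWWWWWWWWWWssssssBBBBBBB
228 RRRR.................sssssssssssssWWWWWWWWWWWssssssssBBBBBBB
```

Request:
carry_out([
  [-0.03,-0.3,0.2,0],
  [-0.07,-0.6,0.4,0],
  [-0.04,-0.4,0.4,0],
  [0,0,0,0],
  [0,0,0,0],
])

```text
t: 35.25
eef_pos: [564.6, 85.7, 221.9]
tcp_rot: [3.141, -0.001, 1.453]
ft_force: [0.2, -0.1, -2.2]
opening: 0.16
grip_force: 30.0
```

```bash
python3 - <<'E'
from h import *
np.set_printoptions(precision=2,suppress=True)
s=env.state();print(s['ft_force'],s['moment'],s['opening'],s['eef_pos'],s['tcp_rot'])
b=shot('side','s13');panpx(s['eef_pos'],s['tcp_rot'][2],(80,90,100))
asc(b,(150,240,130,230),2)
E
```

```text
[ 0.23 -0.11 -2.18] [ 0.04 -0.09  0.01] 0.16032107235107843 [564.63  85.66 221.87] [ 3.14 -0.    1.45]
80 [175 211] [176 165] [192 197] [194 169] [570. 131.  90.]
90 [185 207] [179 165] [200 191] [197 166] [566. 101.  85.]
100 [194 202] [182 165] [207 185] [201 161] [563.  69.  85.]
150 W.ssssssssssssssssssssss#######ss.................
152 W.ssssssssssssssssssssss#######ss...............WW
154 W.ssssssssssssssssssssss#s######s..............WWW
156 WWssssssssssssssssssssssss######s............GGGGW
158 WWWssssssssssssssssssssssssssssss..........WWGGGGs
160 WW.sssssssssssssssssssssssssssssss........WWWsGss.
162 WW.ssssssssssssssssssssssssssssssssWW.....WWWWs...
164 WW.sssssssssssssssssssssssssssssssssWW...sWWWs....
166 WWWsssssssssssssssssssssssssssssssssWWW.##ss....B.
168 WW..ssssssssssssssssssssssssssssssssWWWWs.....BBBB
170 ....sssssssssssssssssssssssssssssssssWWW....BBBBs#
172 .....sssssssssssssssssssssssssssssssssWW..BBBBBBs#
174 .....sssssssssssssssssssssssssssssssssWWWBBBBBBBs#
176 .....ssssssssssssssssssssssssssssssssssWsBBBBBBBs#
178 .....ssssssssssssssssssssssssssssssssssssB
[... 958 characters left out ...]
sssssWWssssWWWWWWWWWWWWWWWWWWWWWWWWWWWss
216 s##......sssssssWWsWWWWWWWWWWWWWWWWWWWWWWWWWWWWsss
218 s#.......sssssssssWWWWWWWWWWWWWWWWWWWWWWWWWWssssss
220 .........ssssssssssWWWWWWWWWWWWWWWWWWWWWWWssssssBB
222 .........sssssssssssWWW....WWWWWWWWWWWWWssssssBBBB
224 ..........ssssssssssssW..RR.WWWWWWWWWWWsssssssBBBB
226 ..........sssssssssssssW..RRWWWWWWWWWsssssssssBBBB
228 ...........sssssssssssssWW.RsWWWWWWsssssssssssBBBB
230 .............ssssssssssssWWssWWWWWssssssssssssBBBB
232 ..............sssssssssssssWWWWWssssssssssssssBBBB
234 ...............sssssssssssssWWWsssssssssssssssBBBs
236 ................ssssssssssssssssssssssssssssssBB..
238 .................ssssssssssssssssssssssssssssss...
```

Request:
carry_out([
  [0,0,0.4,0],
  [0,0,0.6,0],
  [0.05,-0.3,0.2,-0.5],
  [0.1,-0.55,0,-0.9],
  [0.1,-0.55,0,-0.9],
])

```text
t: 35.8
eef_pos: [577.1, 15.6, 280.7]
tcp_rot: [-3.141, 0.0, 1.209]
ft_force: [0.4, -0.2, -2.2]
opening: 0.165
grip_force: 30.0
```

Request:
carry_out([
  [0.1,-0.6,0,-0.95],
  [0.1,-0.6,0,-0.95],
  [0.1,-0.6,0,-0.95],
  [0.1,-0.6,0,-0.95],
  [0.1,-0.6,0,-0.95],
])

```text
t: 36.3
eef_pos: [602.0, -135.2, 280.0]
tcp_rot: [-3.14, 0.001, 0.71]
ft_force: [0.8, 1.0, -2.3]
opening: 0.162
grip_force: 30.0
```

Request:
carry_out([
  [0.1,-0.6,0,-0.95],
  [0.1,-0.6,0,-0.95],
  [0.1,-0.6,0,-0.95],
  [0.1,-0.6,0,-0.95],
  [0.1,-0.6,0,-0.95],
])

```text
t: 36.8
eef_pos: [626.9, -285.2, 279.9]
tcp_rot: [-3.14, 0.001, 0.213]
ft_force: [0.8, -0.8, -2.8]
opening: 0.16
grip_force: 30.0
```

```bash
python3 - <<'E'
from h import *
np.set_printoptions(precision=2,suppress=True)
a=cv2.imread('pics/t6.png')[:,:,::-1]
for c,s in blobs(a,(130,200,300,380),lambda r,g,b:(g>r+25)&(g>b+15)):
    print('mat',c,s,atz('top',((s[1]+s[3]/2-.5)/384,(s[0]+s[2]/2-.5)/512),5))
s=env.state();print(s['ft_force'],s['moment'],s['opening'],s['eef_pos'],s['tcp_rot'])
t=shot('top','t14');asc(t,(110,200,180,250))
E
```

```text
mat [341.4 165.6] [  20   15   44   42 1419] [1029.45  730.2     5.  ]
[ 0.78 -0.85 -2.81] [ 0.01 -0.12  0.02] 0.15952237093582752 [ 626.94 -285.24  279.86] [-3.14  0.    0.21]
110 RR.WsssssssssssssssssssssssssssssssssssssssssssssssssssWWWWWWWWWWWY...
111 RR.WWsssssssssssssssssssssssssssssssssssssssssssssssssssssssssssss....
112 RR.WWsssssssssssssssssssssssssssssssssssssssssssssssssssssssssssss....
113 R..WWWssssssssssssssssssssssssssssssssssssssssssssssssssssssssssss....
114 R..WWWssssssssssssssssssssssssssssssssssssssssssssssssssssssssssss....
115 R.sWWWssssssssssssssssssssssssssssssssssssssssssssssssssssssssssss....
116 ...ssss.sssssssssssssssssssssssssssssssssssssssssssssssssssssssssss...
117 .........ssssssssssssssssssssssssssssssssssssssssssssssssssssssssss...
118 .........ssssssssssssssssssssssssssssssssssssssssssssssssssssssssss...
119 ..........sssssssssssssssssssssssssssssssssssssssssssssssssssssssss...
120 ...........ssssssssssssssssssssssssssssssssssssssssssssssssssssssss...
121 ...........ssssssssssssssssssssssssssssssssssssssssssssssssssssssss...
122 ............sssssss
[... 5126 characters left out ...]
..ss##s.............ss.ss
191 ...............................................ss#s.................ss
192 ..............................................ss#ss...................
193 ..............................................s##s....................
194 .............................................ss#s.....................
195 ............................................ss#s......................
196 ............................................s##s......................
197 ...........................................ss#s.......................
198 ..........................................ss##s.......................
199 ..........................................ss#s........................
```

Request:
carry_out([
  [0.1,-0.5,0,-0.85],
  [0.1,-0.5,0,-0.85],
  [0.06,-0.4,-0.2,-0.85],
  [0,0,-0.6,-0.1],
  [0,0,-0.7,0],
])

```text
t: 37.35
eef_pos: [639.9, -354.7, 204.7]
tcp_rot: [3.141, -0.0, -0.062]
ft_force: [0.4, -0.4, -2.5]
opening: 0.16
grip_force: 30.0
```

Request:
carry_out([
  [0,0,-0.5,0],
  [0,0,-0.2,0],
  [0,0,0,0],
  [0,0,0,0],
  [0,0,0,0],
])

```text
t: 37.85
eef_pos: [640.7, -354.0, 173.2]
tcp_rot: [3.14, -0.002, -0.059]
ft_force: [-0.8, 0.2, -2.0]
opening: 0.162
grip_force: 30.0
```

```bash
python3 - <<'E'
from h import *
np.set_printoptions(precision=2,suppress=True)
print(atz('top',(165.5/384,341.5/512),5))
s=env.state();print(s['ft_force'],s['moment'],s['opening'],s['eef_pos'],s['tcp_rot'])
b=shot('side','s15');panpx(s['eef_pos'],s['tcp_rot'][2],(70,80,90,100))
asc(b,(85,180,230,310))
E
```

```text
[ 547.95 -347.96    5.  ]
[-0.79  0.16 -2.04] [ 0.07 -0.04  0.03] 0.16158503578628902 [ 640.69 -354.02  173.15] [ 3.14 -0.   -0.06]
70 [248 137] [258 109] [260 141] [267 124] [ 716. -358.   52.]
80 [254 142] [259 111] [266 144] [270 124] [ 687. -357.   41.]
90 [260 146] [261 112] [272 145] [273 124] [ 656. -355.   36.]
100 [267 149] [262 113] [278 145] [276 123] [ 624. -353.   36.]
 85 ..........ss##################################ss.........................ss#####
 86 ..........ss###################################s.........................s######
 87 ..........ss###################################s.........................s######
 88 ..........ss###################################s.........................ss#####
 89 ..........Wssss################################ss.........................ss####
 90 ............ssssss##############################s.........................ss####
 91 ................ssss############################s.........................ss####
 92 ..................sssss#########################s.........................ss####
 93 ..................Wsssssss#####
[... 6659 characters left out ...]
####................
172 ####ssss...............................s########################s...............
173 ####ssssss..............................########################s...............
174 #####sssssss.............................#######################s...............
175 ######ssssssss...........................#######################s...............
176 #######sss#BBBss.........................########################s..............
177 ###########sBBBBss.......................########################s..............
178 ###########ssBBBBsss......................#######################s..............
179 ###########sssBBBBBss.....................#######################s..............
```

Request:
carry_out([
  [0,0,-0.3,0],
  [0,0,-0.26,0],
  [-0.28,0.02,-0.2,0],
  [-0.28,0.02,-0.12,0],
  [-0.28,0.02,-0.1,0],
])

```text
t: 38.4
eef_pos: [598.2, -350.9, 122.5]
tcp_rot: [3.141, -0.002, -0.059]
ft_force: [-1.4, 1.4, 14.5]
opening: 0.162
grip_force: 30.0
```

Request:
carry_out([
  [-0.18,0.01,-0.05,0],
  [-0.18,0.01,-0.06,0],
  [-0.26,0.02,-0.06,0],
  [-0.26,0.02,-0.1,0],
  [-0.25,0.02,-0.11,0],
])

```text
t: 38.9
eef_pos: [542.0, -347.5, 105.1]
tcp_rot: [3.139, -0.003, -0.059]
ft_force: [-4.4, -0.0, 29.7]
opening: 0.155
grip_force: 30.0
```

Request:
carry_out([
  [-0.24,0.01,-0.12,0],
  [-0.24,0.01,-0.16,0],
  [-0.21,0.01,-0.18,0],
  [-0.21,0.01,-0.18,0],
  [-0.18,0.01,-0.2,0],
])

```text
t: 39.4
eef_pos: [486.3, -345.5, 65.4]
tcp_rot: [3.138, -0.002, -0.059]
ft_force: [-0.2, 0.2, -0.4]
opening: 0.068
grip_force: 0.0
```

Request:
carry_out([
  [0,0,0.4,0],
  [0,0,0.8,0],
  [-0.2,0.6,0.8,0],
  [-0.3,0.9,0.6,0],
  [-0.3,0.9,0,0],
], fingers=-0.3)

```text
t: 39.9
eef_pos: [450.1, -229.7, 189.9]
tcp_rot: [3.139, -0.005, -0.06]
ft_force: [1.2, 0.7, 0.3]
opening: 0.434
grip_force: 0.0
```

Request:
carry_out([
  [0,0.9,0,0],
  [0,0.9,0,0],
  [0,0.6,0,0],
  [0,0,0,0],
  [0,0,0,0],
])

```text
t: 40.4
eef_pos: [449.6, -109.4, 187.3]
tcp_rot: [3.141, -0.0, -0.057]
ft_force: [0.7, -0.8, -1.0]
opening: 0.65
grip_force: 0.0
```

```bash
python3 - <<'E'
from h import *
np.set_printoptions(precision=1,suppress=True)
a=shot('top','t16');s=env.state();print(s['eef_pos'],s['opening'])
cv2.imwrite('pics/c8.png',cv2.resize(a[90:260,170:420],None,fx=3.2,fy=3.2,interpolation=cv2.INTER_CUBIC)[:,:,::-1])
E
```

```text
[ 449.6 -110.   187.2] 0.6513845661729548
```

View pics/c8.png

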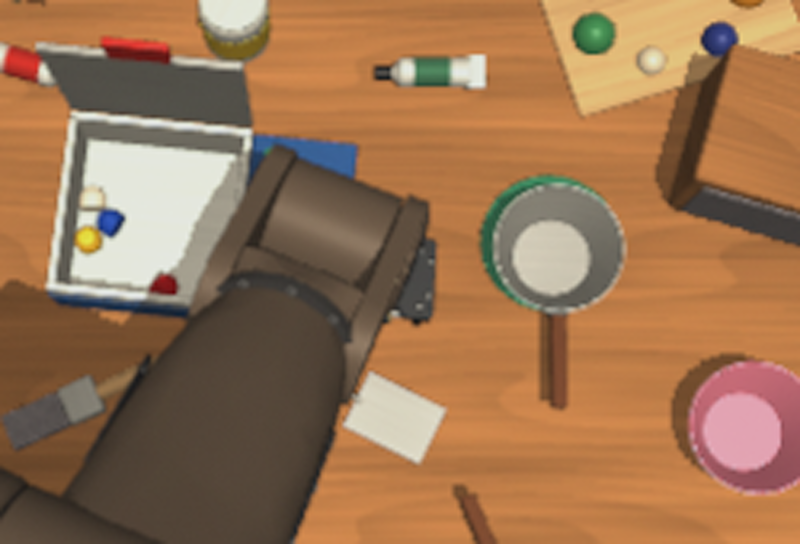

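```bash
python3 - <<'E'
from h import *
np.set_printoptions(precision=1,suppress=True)
C=lambda x,y:((y/3.2+90)/384,(x/3.2+170)/512)
for z in(60,):print('rim',[atz('top',C(*p),z)[:2] for p in[(559,246),(493,246),(626,246),(559,180),(559,313)]])
print('floor',atz('top',C(551,259),9),'handle end',atz('top',C(559,405),45),atz('top',C(554,313),45))
print('mat L,B',atz('top',C(482,245),5),atz('top',C(545,176),5))
print('tab',proj('top',(658,60,298)),'tab px',C(135,47)[1]*512,C(135,47)[0]*384)
print(env.state()['joints'])
E
```

```text
rim [array([ 531.3, -349.4]), array([ 531.2, -281.6]), array([ 531.4, -418. ]), array([ 601.4, -351. ]), array([ 461.2, -347.8])]
floor [ 528.1 -349.2    9. ] handle end [ 368.1 -348.1   45. ] [ 463.7 -345.2   45. ]
mat L,B [ 544.1 -276.6    5. ] [ 620.3 -345.4    5. ]
tab [213.2 105.6] tab px 212.1875 104.6875
[-0.4  0.3  1.9 -0.   0.9  1.2]
```

Request:
carry_out([
  [0,0.1,0.8,0],
  [0.2,0.3,0.8,0],
  [0.6,0.45,0.8,0],
  [0.7,0.45,0.26,0],
  [0.7,0.45,0,0],
], fingers=1)

```text
t: 40.95
eef_pos: [558.9, -24.8, 319.4]
tcp_rot: [3.141, -0.005, -0.061]
ft_force: [-0.3, -0.2, -0.1]
opening: 0.283
grip_force: 0.0
```

Request:
carry_out([
  [0.7,0.45,0,0],
  [0.7,0.45,0,0],
  [0.7,0.45,0,0],
  [0.6,0.2,0,0],
  [0.6,0,0,0],
])

```text
t: 41.45
eef_pos: [723.5, 53.4, 315.9]
tcp_rot: [3.142, 0.001, -0.059]
ft_force: [-1.0, -0.2, 0.2]
opening: 0.005
grip_force: 0.0
```

Request:
carry_out([
  [0,0,-0.6,0],
  [0,0,-0.6,0],
  [-0.4,0.04,0,0],
  [-0.4,0.04,0,0],
  [-0.2,0.02,0,0],
])

```text
t: 41.95
eef_pos: [671.3, 57.0, 256.3]
tcp_rot: [3.141, 0.001, -0.06]
ft_force: [2.6, -0.7, -0.2]
opening: 0.006
grip_force: 1.0
```

Request:
carry_out([
  [-0.3,0.03,0,0],
  [-0.3,0.03,0,0],
  [-0.3,0.03,0,0],
  [-0.2,0.02,-0.05,0],
  [0,0,0,0],
])

```text
t: 42.45
eef_pos: [616.4, 63.3, 254.5]
tcp_rot: [3.141, 0.0, -0.059]
ft_force: [0.9, -0.6, -0.7]
opening: 0.005
grip_force: 0.0
```

Request:
carry_out([
  [-0.4,0.04,-0.16,0],
  [-0.4,0.04,-0.16,0],
  [-0.43,0.05,-0.28,0],
  [-0.43,0.05,-0.28,0],
  [-0.34,0.04,-0.39,0],
])

```text
t: 42.95
eef_pos: [517.0, 74.6, 191.1]
tcp_rot: [3.142, -0.002, -0.059]
ft_force: [1.4, -0.6, 0.6]
opening: 0.005
grip_force: 0.6
```

Request:
carry_out([
  [-0.34,0.04,-0.39,0],
  [-0.23,0.03,-0.46,0],
  [-0.23,0.03,-0.46,0],
  [-0.09,0.01,-0.4,0],
  [-0.05,0,-0.3,0],
])

```text
t: 43.45
eef_pos: [469.9, 80.2, 89.3]
tcp_rot: [3.142, 0.001, -0.059]
ft_force: [0.4, 0.1, 0.2]
opening: 0.003
grip_force: 0.4
```

Now press down gently until the lid seats.

Request:
carry_out([
  [0,0,-0.14,0],
  [0,0,-0.1,0],
  [0,0,-0.06,0],
  [0,0,-0.06,0],
  [0,0,0,0],
])

```text
t: 43.95
eef_pos: [470.5, 80.3, 73.5]
tcp_rot: [3.142, -0.002, -0.059]
ft_force: [-1.5, -0.9, 10.5]
opening: 0.002
grip_force: 4.7
```

Request:
carry_out([
  [0,0,-0.03,0],
  [0,0,0,0],
  [0,0,0.5,0.5],
  [0,0,0.8,1],
  [0,0,0.4,1],
])

```text
t: 44.45
eef_pos: [470.9, 80.4, 158.9]
tcp_rot: [3.141, -0.004, 0.207]
ft_force: [-0.1, -0.4, -0.4]
opening: 0.007
grip_force: 0.0
```

Request:
carry_out([
  [0.1,-0.3,0.1,1],
  [0.3,-0.6,0,1],
  [0.3,-0.6,0,1],
  [0.3,-0.6,0,1],
  [0.3,-0.6,0,1],
], fingers=-0.1)

```text
t: 44.95
eef_pos: [535.7, -56.0, 161.5]
tcp_rot: [3.141, -0.001, 0.731]
ft_force: [0.3, -0.6, 0.1]
opening: 0.368
grip_force: 0.0
```

Request:
carry_out([
  [0.2,-0.47,0,1],
  [0,0,0,1],
  [0,0,0,1],
  [0,0,0,1],
  [0,0,0,1],
])

```text
t: 45.45
eef_pos: [545.1, -78.4, 161.4]
tcp_rot: [3.141, -0.0, 1.254]
ft_force: [0.7, -0.8, 0.4]
opening: 0.547
grip_force: 0.0
```

Request:
carry_out([
  [0,0,0,1],
  [0,0,0,1],
  [0,0,0,1],
  [0,0,0,1],
  [0,0,0,1],
])

```text
t: 45.95
eef_pos: [545.2, -78.3, 161.4]
tcp_rot: [3.141, 0.0, 1.778]
ft_force: [-0.3, -0.2, 0.3]
opening: 0.548
grip_force: 0.0
```

```bash
python3 - <<'E'
from h import *
np.set_printoptions(precision=2,suppress=True)
a=cv2.imread('pics/t4.png')[:,:,::-1]
asc(cv2.imread('pics/top0.png')[:,:,::-1],(145,175,245,280))
im=cv2.imread('pics/top0.png').astype(int)[140:178,245:280];m=(im.sum(2)<150).astype(np.uint8)
n,l,st,c=cv2.connectedComponentsWithStats(m)
for i in range(1,n):
    if st[i][4]>20:
        p=np.argwhere(l==i)[:,::-1]+[245,140];print(st[i],p.mean(0))
        w=np.array([atz('top',((q[1])/384,(q[0])/512),117)[:2] for q in p]);u,s,v=np.linalg.svd(w-w.mean(0));print(w.mean(0),v[0],s)
s=env.state();print(s['eef_pos'],s['tcp_rot'],s['joints'],s['opening'])
b=shot('side','s17');asc(b,(150,260,110,250),2)
E
```

```text
145 WWsBBBBBBBBBBBBBBBBBBBBBBBBBBBBBBBB
146 WWsBBBBBBBBBBBBBBBBBBBBBBBBBBBBBBBB
147 WWBBBBBBBBBBBBBBBBBBBBBBBBBBBBBBBBB
148 WWBBBBBBBBBBBBBBBBBBBBBBBBBBBBBBBBB
149 WsBBBBBBBBBBBBBBBBBBBBBBBBBBBBBBBBB
150 WsBBBBBBBBBBBBss###sBBBBBBBBBBBBBBB
151 WsBBBBBBBBBBsWss####sssBBBBBBBBBBBB
152 WsBBBBBBBBsWWWss####sWWWsBBBBBBBBBB
153 WsBBBBBBBsWWsss#####ssWWWsBBBBBBBBB
154 WsBBBBBBsWWss########ssWWWsBBBBBBBs
155 WsBBBBBBWWss##########ssWWsBBBBBBBs
156 WBBBBBBsWWs############ssWWsBBBBBBs
157 WBBBBBBWWWs#############sWWsBBBBBBs
158 sBBBBBBWWss#############sWWWBBBBBBs
159 sBBBBBsWWss#####ss######ssWWsBBBBB.
160 sBBBBBsWWs#####sWs######ssWWsBBBBB.
161 sBBBBBsWWss####sWW######ssWWsBBBBB.
162 sBBBB.sWWss####sWs######sWWWBBBBBB.
163 sBBB.R.WWWs####sWs######sWWWBBBBBB.
164 BBB.RR.sWWss###sWs####sssWWsBBBBBs.
165 BBBB..BsWWWss##sss##s#ssWWWsBBBBBs.
166 BBBBBBBBWWWWss#ss####ssWWWsBBBBBBs.
167 BBBBBBBBBWWWWss####ssWWWWWBBBBBBBs.
168 BBBBBBBBBBsWWWWsssssWWWWWBBBBBBBBs.
169 BBBBBBBBBBBsWWWWWWWWWWWsBBBBBBBBB..
170 BBBBBBBBBBBBsssWWWWWWsBBBBBBBBBBB..
171 BBBBBBBBBBBBBBBsWssBBBBBBBBBBBBBB..
172 BBBBBBBBBBBBBBBW
[... 3698 characters left out ...]
s#sss#s##ss........YY....
242 ..............................sssssssssssss#ssssss#s#s.........YYY....
244 ...............................sssssssssssss####s##ss..........YYY....
246 ................................sssssssssssssss#s#s............YY.....
248 .................................sssssssssssss##ss............YYY.....
250 ...................................sssssssss#s#ss.............YYY.....
252 ....................................ssssssss#ss..............YYY......
254 .....................................sssssssss...............Y.Y......
256 .........WWWWWW.......................ssssss..........................
258 .......WWWWWWWWWW......................ssss...........................
```

Request:
carry_out([
  [0.01,0.02,0,1],
  [0,0,0,1],
  [0,0,0,1],
  [0,0,0,1],
  [0,0,0,1],
])

```text
t: 46.5
eef_pos: [545.6, -77.2, 161.3]
tcp_rot: [3.141, 0.001, 2.299]
ft_force: [-1.0, -0.1, 0.7]
opening: 0.547
grip_force: 0.0
```

Request:
carry_out([
  [0,0,0,1],
  [0,0,0,1],
  [0,0,0,1],
  [0,0,0,1],
  [0,0,-0.3,1],
])

```text
t: 47.0
eef_pos: [546.5, -77.4, 147.5]
tcp_rot: [3.141, 0.004, 2.823]
ft_force: [0.2, 0.2, -1.3]
opening: 0.55
grip_force: 0.0
```

Request:
carry_out([
  [0,0,-0.5,1],
  [0,0,-0.5,0.9],
  [0,0,-0.4,0],
  [0,0,-0.2,0],
  [0,0,-0.06,0],
])

```text
t: 47.5
eef_pos: [545.3, -77.2, 62.4]
tcp_rot: [3.141, -0.001, 3.018]
ft_force: [0.2, -0.4, 0.7]
opening: 0.546
grip_force: 0.0
```

Request:
carry_out([
  [0,0,0,0],
  [0,0,0,0],
  [0,0,0,0],
  [0,0,0,0],
  [0,0,0,0],
], fingers=1)

```text
t: 48.0
eef_pos: [545.5, -77.2, 63.3]
tcp_rot: [3.142, 0.001, 3.02]
ft_force: [0.4, 0.1, -0.1]
opening: 0.184
grip_force: 0.0
```

Request:
carry_out([
  [0,0,0,0],
  [0,0,0,0],
  [0,0,0,0],
  [0,0,0,0],
  [0,0,0,0],
])

```text
t: 48.5
eef_pos: [545.5, -77.2, 63.2]
tcp_rot: [3.142, 0.0, 3.02]
ft_force: [-0.9, 0.3, 6.0]
opening: 0.162
grip_force: 29.9
```

Request:
carry_out([
  [0,0,0,-1],
  [0,0,0,-1],
  [0,0,0,-1],
  [0,0,0,-1],
  [0,0,0,-1],
])

```text
t: 49.0
eef_pos: [546.1, -75.9, 63.3]
tcp_rot: [3.139, 0.0, 2.492]
ft_force: [4.2, 12.4, 4.0]
opening: 0.169
grip_force: 29.9
```

Request:
carry_out([
  [0,0,0,-1],
  [0,0,0,-1],
  [0,0,0,-1],
  [0,0,0,-1],
  [0,0,0,-1],
])

```text
t: 49.5
eef_pos: [547.3, -75.1, 63.3]
tcp_rot: [3.137, -0.0, 1.968]
ft_force: [11.0, 19.3, 1.9]
opening: 0.167
grip_force: 29.9
```

Request:
carry_out([
  [0,0,0,-1],
  [0,0,0,-0.4],
  [0,0,0,-0.3],
  [0,0,0,0],
  [0,0,0,0],
])

```text
t: 50.0
eef_pos: [547.7, -75.3, 63.3]
tcp_rot: [3.136, -0.0, 1.795]
ft_force: [12.0, 18.9, -0.8]
opening: 0.173
grip_force: 30.3
```

```bash
python3 - <<'E'
from h import *
s=env.state();print(s['ft_force'],s['moment'],s['opening'],s['grip_force'],s['tcp_rot'])
E
```

```text
[12.00328447 18.8623492  -0.81311807] [ 3.21005932 -2.23067942  0.62513741] 0.1731131351439312 30.298351049423218 [ 3.13646175e+00 -4.05219781e-04  1.79530437e+00]
```

Request:
carry_out([
  [0.02,0.03,0,-0.4],
  [0,0,0,0],
  [0,0,0,0],
  [0,0,0,0],
  [0,0,0,0],
])

```text
t: 50.5
eef_pos: [547.7, -74.9, 63.3]
tcp_rot: [3.139, 0.0, 1.755]
ft_force: [5.5, 8.3, 1.8]
opening: 0.18
grip_force: 31.7
```

```bash
python3 - <<'E'
from h import *
s=env.state();print(s['ft_force'],s['moment'],s['opening'],s['grip_force'],s['tcp_rot'])
E
```

```text
[5.45107147 8.34717278 1.76115155] [ 1.42208403 -1.1272804   0.91249151] 0.17990719199726374 31.724804698023945 [3.13877337e+00 4.27732497e-04 1.75454965e+00]
```

Request:
carry_out([
  [0,0,0,0],
  [0,0,0,0],
  [0,0,0,0],
  [0,0,0,0],
  [0,0,0,0],
], fingers=-1)

```text
t: 51.0
eef_pos: [546.2, -75.9, 62.8]
tcp_rot: [-3.141, 0.0, 1.753]
ft_force: [0.1, 1.9, -0.1]
opening: 0.543
grip_force: 0.6
```

Request:
carry_out([
  [0,0,0,0],
  [0,0,0,0],
  [0,0,0,0],
  [0,0,0,0],
  [0,0,0,0],
])

```text
t: 51.5
eef_pos: [546.4, -75.7, 62.9]
tcp_rot: [3.141, 0.0, 1.753]
ft_force: [-0.1, 0.6, 0.2]
opening: 0.957
grip_force: 0.0
```

Request:
carry_out([
  [0,0,0.3,0],
  [0,0,0.8,0],
  [0,0,0.8,0],
  [0,0,0.8,0],
  [0,0,0.4,0],
])

```text
t: 52.0
eef_pos: [547.1, -75.8, 221.4]
tcp_rot: [3.138, 0.002, 1.753]
ft_force: [-0.3, -0.3, -0.4]
opening: 0.996
grip_force: 0.0
```

Request:
carry_out([
  [-0.5,-0.5,0.2,0],
  [-0.6,-0.8,0,0],
  [-0.5,-0.8,0,0],
  [0,-0.6,0,0],
  [0,0,0,0],
])

```text
t: 52.5
eef_pos: [465.8, -213.6, 228.1]
tcp_rot: [3.141, 0.001, 1.749]
ft_force: [0.2, -0.1, -0.8]
opening: 1.004
grip_force: 0.0
```

```bash
python3 - <<'E'
from h import *
np.set_printoptions(precision=2,suppress=True)
s=env.state();print(s['eef_pos'],s['ft_force'],s['opening'])
b=shot('side','s18');print('now');asc(b,(162,192,195,250));print('start');asc(cv2.imread('pics/side0.png')[:,:,::-1],(162,192,195,250))
asc(shot('top','t18'),(140,180,240,285))
E
```

```text
[ 465.84 -213.63  228.12] [ 0.18 -0.05 -0.85] 1.0039177004866175
now
162 ..................WWWWWWWWsss..........................
163 ..................WWWWWWWsss...........................
164 .................ssWWWWWss.............................
165 ................ssssssss...............................
166 ...............###s.sss................................
167 ...............##............sBBs......................
168 ..........................ssBBBBss.....................
169 ........................s.BBBBBss#s....................
170 ......................BBBBBBBBss####s..................
171 ....................BBBBBBBBBBs#######ss...............
172 ..................BBBBBBBBBBBBs########ss..............
173 .................BBBBBBBBBBBBBs########ssss............
174 WWWWW..........BBBBBBBBBBBBBBBs########ssssss..........
175 WWWWWWW......BBBBBBBBBBBBBBBBBs#########ssssssss.......
176 WWWWWWWWW..WBBBBBBBBBBBBBBBBBBs###########sssssBBss....
177 WWWWWWWWWWWW.G.BBBBBBBBBBBBBBBss##############sBBB.s...
178 WWWWWWWWWWWWWGGBBBBBBBBBBBBBBsss##############ssBBBBss.
179 WWWWWWW
[... 3874 characters left out ...]

166 WWWWsBBBBBBBBsssss#########sssssss.......s###
167 WWWWsBBBBBBBBsssssss#####ssssssss......ss####
168 WWWWsBBBBBBBBBsssssssssssssssssss.....s######
169 WsWWsBBBBBBBBBBsssssssssssssssss......s######
170 ssWssBBBBBBBBBBBBsssssssssssBBss.......s###ss
171 sssssBBBBBBBBBBBBBBssssssBBBBBs......sss##sss
172 sssssBBBBBBBBBBBBBBBsssBBBBBBss....ss#####sss
173 sssssBBBBBBBBBBBBBBssssBBBBBBsss.sss#####ssss
174 ssssBBBBBBBBBBBBBBBBssBBBBBBsssss########ssss
175 ssssBBBBBBBBBBBBBBBBBBBBBBBBssss########sssss
176 ssssBBBBBBBBBBBBBBBBBBBBBBB###########sssssss
177 ssssBBBBBBBBBBBBBBBBBBBBBBB##########ssssssss
178 ssssBBBBBBBBBBBBBBBBBBBBBB#########ssssssssss
179 ssssBBBBBBBBBBBBBBBBBBBBBB#######ssssssssssss
```

Knob back at rest, lid shut, pan on the mat, gripper clear: handing in.

```bash
python3 -c "
from cell import env
print(env.job_done())"
```

```text
the job is handed in; nothing more can be done
None
```

I handed the job in at 52.5 s: all four cakes are in the tank, the empty pan stands upright on the mat, the lid is shut, and the knob was turned to its stop, held and sprang back. The blue cake fell onto the table on the first lift and I put it back in the pan before tipping. The pan also slipped out of the grip while being laid down, but it settled upright on its own, about 17 mm off the mat's centre with its whole foot on the mat.

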